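# Set the sealing pressure on a pouch sealer's pressure unit

### The job

Set the pressure on the white pressure unit: stand the long brass setting block fully down in the unit's channel between the two jaws and let go of it, then turn the blue knob clockwise until the sprung pointer has been pushed level with the red mark, and leave it there. Seat and turn gently, do not let the pointer run well past the mark, and leave the red mark, the other two blocks, the cup and the jar where they are.

Things in the scene. Friction and masses are not known exactly. Their poses are not given: they have to be found in the camera images.
- unit: White pressure unit, fixed: base plate 110 x 320 x 16 mm, long along its y. Origin: plate underside, on the centre line. On it, along y: grey gear block with the knob (60 x 64, top at 50 mm) at y = +75 mm; channel with the driven jaw at its +y and the sprung jaw at its -y end; spring housing with white scale and pointer (60 x 55, top at 46 mm) at y = -143 mm.
- channel (a point): Middle of the channel floor, 16 mm above the worktop (unit x 0, y -57.5 mm), unit's axes. The channel runs along y, 26 mm wide inside, walls 8 mm thick, 12 mm high. The sprung jaw's face is 27.5 mm to the -y side; the driven jaw's 27.5 to 40.5 mm to the +y side (its nose is set anew each time). Faces 20 mm wide, 31 mm high; the pointer arm behind the sprung jaw reaches 38 mm.
- brass_block: Brass setting block, loose, 24.5 (x) x 50 (y) x 50 mm high, about 0.36 kg, a plain box with a dark inlay on top, the longest of three blocks standing on the green mat. Origin: centre of its underside. In the channel its y lies along the unit's y (either way round), it stands on the floor, 38 mm of it above the walls, and can slide along y.
- knob: Blue tension knob, vertical axis: black disc, radius 26, 8 mm thick, with a blue grip bar 50 long (its x), 14 thick (its y), from 8 to 42 mm above the origin. Origin: on the axis at the disc's underside, 50 mm above the worktop. Yaw drops as it turns clockwise seen from above. Friction about 0.17 N m holds it when let go; turning it back lets the pointer return.
- knob_grip (a point): Middle of the knob's grip bar, 28 mm above the knob's origin. Clockwise turning moves the driven jaw about 8 mm per rad towards -y of the unit: first it closes the gap to the block (5 to 18 mm, unknown), then pushes the block against the sprung jaw, at about 0.9 N per mm. In all 1.6 to 4.1 rad are needed from the start; it can turn no further than 4.4 rad.
- pointer_tip (a point): Tip of the black pointer needle (3 mm wide, along unit x) on the spring housing, 52 mm above the worktop. It is fixed to the sprung jaw and moves with it towards -y of the unit as that is pushed back.
- mark_tip (a point): End, facing the pointer, of the red mark tab (4 mm wide along y) on the scale, 52 mm above the worktop; unit's axes. It starts 8 to 14.5 mm to the -y side of the pointer. The pointer is level with it when both points have the same y in the unit's frame (about 1 mm apart in x). Stiff to slide; leave it where it is.
- steel_block: Shorter bare-steel block, 24.5 x 36 x 50 mm, a bystander on the mat. Origin: centre of its underside.
- blue_block: Shorter blue block, 24.5 x 28 x 50 mm, a bystander on the mat. Origin: centre of its underside.
- cup: White plastic cup, 72 mm across, 85 mm high, a bystander. Origin: centre of its underside.
- jar: Amber jar, 70 mm across, 70 mm high, a bystander. Origin: centre of its underside.
There are look-alikes about, which are no part of the job. Of the things shaped like the brass_block, the brass one is meant.

How it is judged:
By the outcome, as a careful person would: the job done as asked, in the order asked, and still so for the second after the job is handed in, with the robot touching nothing.
It also fails if it takes over 72 s, if anything falls off the work surface, if the arm or the gripper's body presses on something with over 40 N, if the wrist force passes 120 N, or if a joint passes its speed limit or range.

### The arm

A 6-joint arm with a two-finger parallel gripper is mounted at the origin on the work surface. World frame = base frame: x ahead of the robot, y to its left, z up, the work surface at z = 0. Lengths are in mm, angles in rad, forces in N, time in s.
With the tool pointing down it reaches from about 275 to 1000 mm from the base axis. Payload 8.4 kg.
Tool frame: the origin (TCP) lies on the mounting face of the last link; the fingertips stand 173 mm ahead of it and the grasp point (between the pads) lies 155 mm ahead of it; z points along the fingers, y is the direction in which the jaws open and shut (so a half turn about z gives the same grasp; the last joint's range is limited). The gripper opens to 85 mm and grips with 20 to 120 N. Pads are 22 mm wide; open, the fingers measure 114 mm over their backs; the gripper's body (76 mm by 85 mm) begins 54 mm behind the grasp point. The pads swing forward as they close: fully open they stand 13 mm farther back than shut.
Start: joints at [-1.23, 0.353, 1.633, -0, 1.155, -0.002], TCP at [210.077, -588.64, 404.681] pointing down, gripper open.
Joint ranges: [-2.63, 2.63], [-0.92, 2.1], [0.06, 2.66], [-1.3, 4.44], [0, 2.69], [-3.02, 3.02]. Speed limits (rad/s): [2.22, 2.22, 2.79, 3.14, 3.14, 3.14].

### API

Orientations are given as [roll, pitch, yaw] about the fixed x, y, z axes, in that order (R = Rz(yaw) Ry(pitch) Rx(roll)).
In Python, from rig import r, grab_frame, spotter gives the robot as it stands.
- The arm moves only by the tool apply_moves, never from a script. Its argument "motion" is text: rows parted by semicolons, each of 5 numbers parted by spaces: the opening, from -1 (shut) to 1 (fully open), then the shift along the tool's x, y, z as a fraction of full scale, then the turn about the tool's z as a fraction of full scale. In form: hand x y z twist; .... A call has 1 to 20 rows; each row is the pose to reach, as a shift and turn from the pose commanded when the call began, along the tool's axes at that moment, turning the shorter way round; what a row does not reach only later rows make up. Full scale, the value 1, is 1 m for a shift and pi rad for a turn. A row lasts 1/12 s, in which the tool goes at most 41.7 mm and 7.16 degrees, less where a joint would pass 70% of its speed; a pose out of reach is approached as far as the arm can. A call with a number of a shift or a turn outside -1 to 1 is refused whole. A call with a gripper value outside its range is refused whole. The fingers move at their own pace and stop on an object; "squeeze" is the grip in N (left out, the last holds). Time passes only in rows, so rows that repeat a pose let the fingers close. It gives the time, the measured TCP pose, the force and the opening at its end, in the units of the state.
- r.sense(): the state, without advancing time (a new reading comes with each control period).
- grab_frame(name): name is "scene" or "side" or "wrist"; returns a dict with "img" (480x640x3 uint8, red, green, blue), "fx", "fy", "cx", "cy" (pixels), "dist_coeffs" ([k1, k2, p1, p2, k3] as OpenCV has them; the pictures are not rectified), "R" (3x3) and "t" (3): a world point X has camera coordinates R X + t. Camera axes: x right, y down, z forward; pixel columns grow to the right and rows downward; lengths in mm; the calibration is good to about 2 mm. A picture is of the moment at which its call begins. There is no depth.
- r.sign_off(): hands the job in, once; it reports no verdict.
Trained networks look in the newest picture that a camera, given by its name, has taken for a name from the list of things; names that differ only in an ending like _2 or _b are one class to them, and where a whole thing is asked for, a point or a joint stands for the part that bears it (a point fixed in the world has none). Each returns a list of dicts, best first, with "conf" (0 to 1); they miss things now and then, are a little off and sometimes report something else, mostly with a low value. They report only what shows in the picture. A call takes as long as a camera call. They do not tell look-alikes from the thing itself.
- spotter.boxes_of(query, camera): "point" ([x, y, z] in mm, in world coordinates, good to about 4 mm: the middle of the surface that is visible of it).
- spotter.place_of(query, camera): "point" ([x, y, z] in mm, in world coordinates, good to about 4 mm: a listed point, or the origin of a listed thing).
The state is a dict: "clock": time; "qpos": joint angles; "qvel": joint speeds; "joint_efforts": joint torques, N m; "eef_pos": TCP position; "tcp_rot": TCP orientation; "contact_force": force on the tool from outside, world axes, zero at the start; "wrist_torque": the same for the moment, N m; "opening": opening from 0.0 (shut) to 1.0 (fully open).
Only numpy, scipy, OpenCV 4.12 (cv2) and the standard library are available. Lean on these libraries where they do the work, as an engineer would, in place of code of your own. Each camera call takes 0.05 s, during which the arm holds its last target.

## Working session

There is one attempt and no reset: what is moved stays moved. The work goes in short steps, Python scripts to look and compute and a tool call to move; the robot and the scene stay as the last step left them, time stands still between calls to the robot, and variables do not carry over. Pictures are saved under pics/ and viewed, and the job is handed in when it is done.

Besides the shell and the picture viewer there is one more tool, called as a command line: name --argument value ..., lists and objects as JSON in quotes. apply_moves: Moves the arm, as the interface text tells. Its arguments: {"type":"object","properties":{"motion":{"type":"string"},"squeeze":{"type":"number"}},"required":["motion"]}

```bash
ls; mkdir -p pics; python3 - <<'E'
from rig import r, grab_frame, spotter
import cv2
print(r.sense())
for c in ["scene","side","wrist"]:
    f=grab_frame(c); cv2.imwrite(f"pics/{c}0.png",f["img"][:,:,::-1])
    print(c,f["fx"],f["cx"],f["cy"],f["dist_coeffs"],f["R"],f["t"])
    for q in ["unit","channel","brass_block","knob","knob_grip","pointer_tip","mark_tip","steel_block","blue_block","cup","jar"]:
        print(q,[( [round(v) for v in d["point"]],round(d["conf"],2)) for d in spotter.place_of(q,c)][:4])
E
```

```text
pics
{'clock': 0.0, 'qpos': array([-1.23042657e+00,  3.53621248e-01,  1.63417397e+00, -1.19141288e-05,
        1.15519369e+00, -2.37815668e-03]), 'qvel': array([-0.00099172, -0.00095511, -0.0002528 , -0.0022815 ,  0.00125525,
        0.00038849]), 'joint_efforts': array([-1.81647782e-03, -6.05249548e+01, -3.42062938e+01, -1.28890847e-04,
        9.38151759e-03,  9.11504139e-05]), 'eef_pos': array([ 209.97410787, -588.40332682,  403.9612694 ]), 'tcp_rot': array([-3.14019638e+00,  7.57265724e-06,  3.42752732e-01]), 'contact_force': array([-0.52170568, -0.01479866,  0.47344201]), 'wrist_torque': array([ 0.05170639, -0.02564555, -0.02794268]), 'opening': 1.0005792155296478}
scene 451.1149025535497 313.77396078575174 245.77451961652963 [-0.10994377  0.          0.          0.          0.        ] [[ 0.79433879  0.60717779  0.01900064]
 [ 0.3307843  -0.40609001 -0.85186422]
 [-0.50951706  0.6829539  -0.52341793]] [-467.83762923  -64.74323423 1283.05633985]
unit [([550, 134, 3], 0.71), ([565, -4, 54], 0.51)]
channel [([552, 69, 14], 0.63)]
brass_block [([708, -197, 0], 0.7), ([614, -390, -3
[... 664 characters left out ...]
.79572415  370.82925556 1388.18958375]
unit [([590, -256, 5], 0.54)]
channel []
brass_block [([596, -254, 6], 0.8), ([618, -392, -1], 0.55)]
knob []
knob_grip []
pointer_tip []
mark_tip []
steel_block [([416, -252, 4], 0.55)]
blue_block []
cup []
jar []
wrist 342.05086826488173 317.2752916981532 238.29321742860975 [-0.02536691  0.          0.          0.          0.        ] [[ 3.35331526e-01 -9.42100170e-01 -1.92844625e-04]
 [-8.92137167e-01 -3.17613437e-01  3.21267769e-01]
 [-3.02727670e-01 -1.07559168e-01 -9.46988375e-01]] [-624.96553191  -39.70993603  380.9121299 ]
unit []
channel []
brass_block []
knob []
knob_grip []
pointer_tip []
mark_tip []
steel_block []
blue_block []
cup []
jar []
```

View pics/scene0.png

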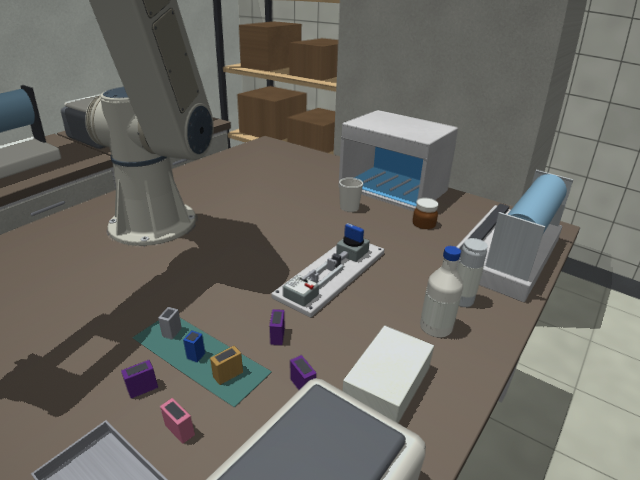

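View pics/side0.png

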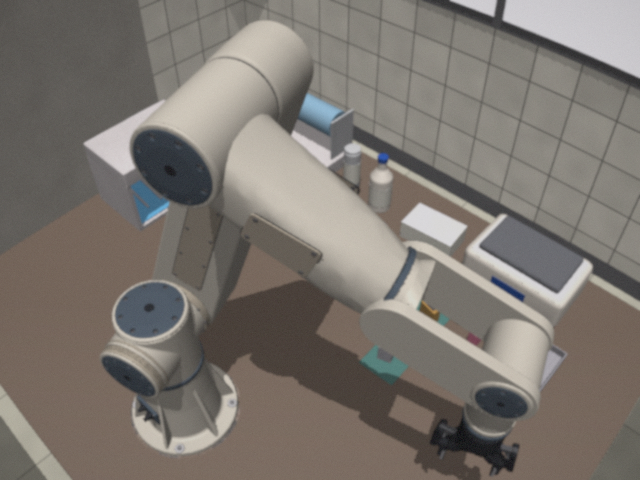

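View pics/wrist0.png

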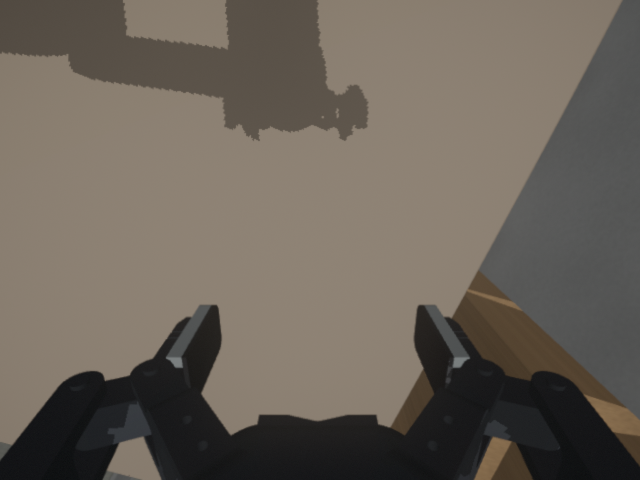

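```bash
cat > h.py <<'E'
from rig import r, grab_frame, spotter
import cv2, numpy as np
from scipy.spatial.transform import Rotation as Ro
np.set_printoptions(precision=2,suppress=True)
def tool():
    s=r.sense(); return np.array(s["eef_pos"]), Ro.from_euler("xyz",s["tcp_rot"]).as_matrix(), s
def K(f): return np.array([[f["fx"],0,f["cx"]],[0,f["fy"],f["cy"]],[0,0,1]])
def proj(f,X):
    return cv2.projectPoints(np.array(X,float).reshape(-1,3),cv2.Rodrigues(np.array(f["R"]))[0],np.array(f["t"],float),K(f),np.array(f["dist_coeffs"]))[0].reshape(-1,2)
def ray(f,px,z):
    u=cv2.undistortPoints(np.array(px,float).reshape(-1,1,2),K(f),np.array(f["dist_coeffs"])).reshape(-1,2)
    R=np.array(f["R"]);C=-R.T@np.array(f["t"])
    d=np.c_[u,np.ones(len(u))]@R
    return C+d*((z-C[2])/d[:,2])[:,None]
def snap(c,name):
    f=grab_frame(c); cv2.imwrite(f"pics/{name}.png",f["img"][:,:,::-1]); return f
def step(tgt,yaw=None):
    p,R,s=tool(); d=R.T@(np.array(tgt)-p)/1000
    tw=None
    if yaw is not None:
        tw=-(yaw-s["tcp_rot"][2]); tw=(tw+np.pi)%(2*np.pi)-np.pi; tw/=np.pi
    print("shift",np.round(d,4),"twist",None if tw is None else round(tw,4))
def st():
    p,R,s=tool(); print("t",round(s["clock"],2),"p",p,"rpy",np.array(s["tcp_rot"]),"F",np.array(s["contact_force"]),"op",round(s["opening"],3), "q",np.array(s["qpos"]))
E
python3 - <<'E'
from h import *
st(); f=grab_frame("wrist"); R=np.array(f["R"]);C=-R.T@np.array(f["t"]); p,T,s=tool()
print("cam in tool",T.T@(C-p), T.T@R.T)
f=grab_frame("scene")
pts=[[596,-254,50],[550,134,0],[551,210,78],[552,76,16]]
print(proj(f,pts))
im=f["img"]
a=cv2.resize(im[290:400,120:290],None,fx=4.5,fy=4.5,interpolation=cv2.INTER_CUBIC);cv2.imwrite("pics/c1.png",a[:,:,::-1])
a=cv2.resize(im[215:315,260:400],None,fx=5.5,fy=5.5,interpolation=cv2.INTER_CUBIC);cv2.imwrite("pics/c2.png",a[:,:,::-1])
step([540,-254,400],0.0)
E
```

```text
t 1.8 p [ 210.1  -588.62  404.67] rpy [-3.14 -0.    0.34] F [-0.75  0.02  0.19] op 0.998 q [-1.23  0.35  1.63  0.    1.16 -0.  ]
cam in tool [84.24  0.1  31.34] [[-0.   -0.95 -0.32]
 [ 1.   -0.   -0.  ]
 [ 0.   -0.32  0.95]]
[[229.24 356.22]
 [334.54 271.64]
 [354.09 231.82]
 [321.14 277.41]]
shift [ 0.42 -0.2   0.  ] twist 0.1091
```

View pics/c1.png

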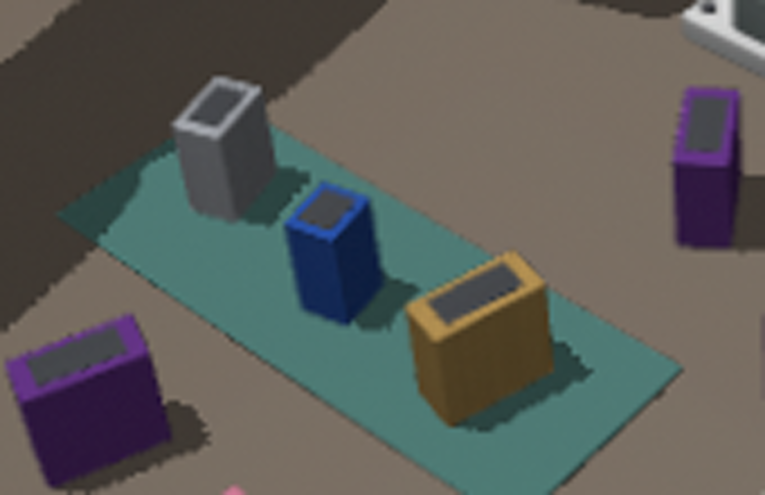

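View pics/c2.png

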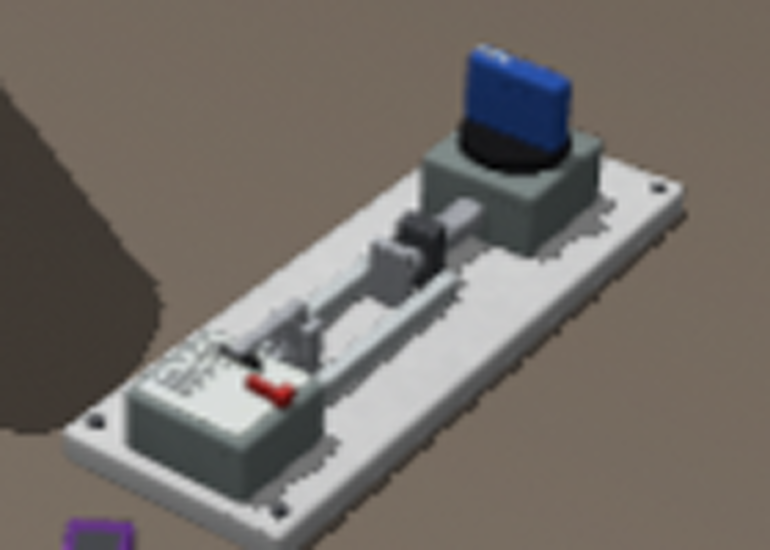

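apply_moves --motion "1 0.5 -0.177 0 0.109;1 0.5 -0.177 0 0.109;1 0.5 -0.177 0 0.109;1 0.5 -0.177 0 0.109;1 0.5 -0.177 0 0.109;1 0.5 -0.177 0 0.109;1 0.5 -0.177 0 0.109;1 0.5 -0.177 0 0.109;1 0.5 -0.177 0 0.109;1 0.5 -0.177 0 0.109;1 0.5 -0.177 0 0.109;1 0.5 -0.177 0 0.109;1 0.5 -0.177 0 0.109;1 0.5 -0.177 0 0.109;1 0.5 -0.177 0 0.109;1 0.5 -0.177 0 0.109;1 0.5 -0.177 0 0.109;1 0.5 -0.177 0 0.109"

```text
clock: 3.4
eef_pos: [620.6, -254.9, 404.8]
tcp_rot: [3.141, 0.0, -0.001]
contact_force: [-0.0, -0.2, 0.1]
opening: 1.004
```

```bash
python3 - <<'E'
from h import *
st(); f=snap("wrist","w1")
print([( [round(v) for v in d["point"]],round(d["conf"],2)) for d in spotter.place_of("brass_block","wrist")][:5])
step([640,75,400],0.0)
E
```

```text
t 3.4 p [ 620.56 -254.93  404.82] rpy [ 3.14  0.   -0.  ] F [-0.01 -0.22  0.08] op 1.004 q [-0.39  0.42  1.53 -0.    1.19  1.18]
[([595, -256, 1], 0.88), ([614, -391, 2], 0.86), ([594, -126, 0], 0.7), ([707, -194, 0], 0.56)]
shift [ 0.02 -0.33  0.  ] twist -0.0004
```

View pics/w1.png

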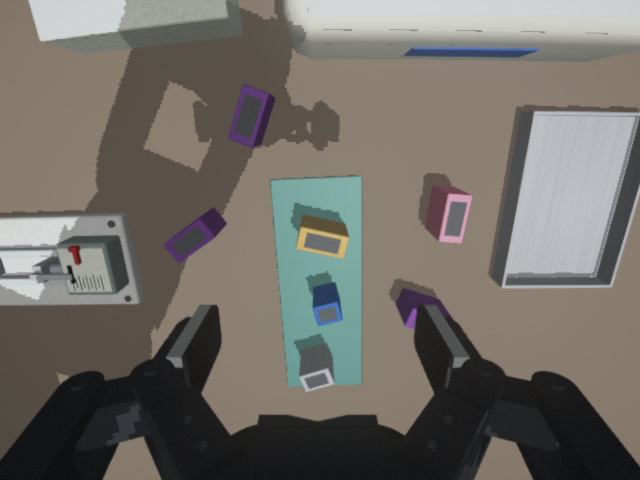

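```bash
python3 - <<'E'
from h import *
f=grab_frame("wrist"); im=f["img"]
hsv=cv2.cvtColor(im,cv2.COLOR_RGB2HSV)
c=im[205:265,285:360]; cv2.imwrite("pics/c3.png",cv2.resize(c,None,fx=8,fy=8,interpolation=cv2.INTER_NEAREST)[:,:,::-1])
m=((hsv[...,0]>12)&(hsv[...,0]<28)&(hsv[...,1]>120)&(hsv[...,2]>170)).astype(np.uint8)
m[:200]=0;m[270:]=0;m[:,:285]=0;m[:,360:]=0
pts=np.argwhere(m)[:,::-1].astype(float); print(len(pts))
W=ray(f,pts,50.0)[:,:2].astype(np.float32)
print(cv2.minAreaRect(W))
E
```

```text
0Traceback (most recent call last):
  File "<stdin>", line 8, in <module>
  File "h.py", line 11, in ray
    u=cv2.undistortPoints(np.array(px,float).reshape(-1,1,2),K(f),np.array(f["dist_coeffs"])).reshape(-1,2)
      ~~~~~~~~~~~~~~~~~~~^^^^^^^^^^^^^^^^^^^^^^^^^^^^^^^^^^^^^^^^^^^^^^^^^^^^^^^^^^^^^^^^^^^^
cv2.error: OpenCV(4.12.0) /io/opencv/modules/calib3d/src/undistort.dispatch.cpp:347: error: (-215:Assertion failed) CV_IS_MAT(_src) && CV_IS_MAT(_dst) && (_src->rows == 1 || _src->cols == 1) && (_dst->rows == 1 || _dst->cols == 1) && _src->cols + _src->rows - 1 == _dst->rows + _dst->cols - 1 && (CV_MAT_TYPE(_src->type) == CV_32FC2 || CV_MAT_TYPE(_src->type) == CV_64FC2) && (CV_MAT_TYPE(_dst->type) == CV_32FC2 || CV_MAT_TYPE(_dst->type) == CV_64FC2) in function 'cvUndistortPointsInternal'
```

View pics/c3.png

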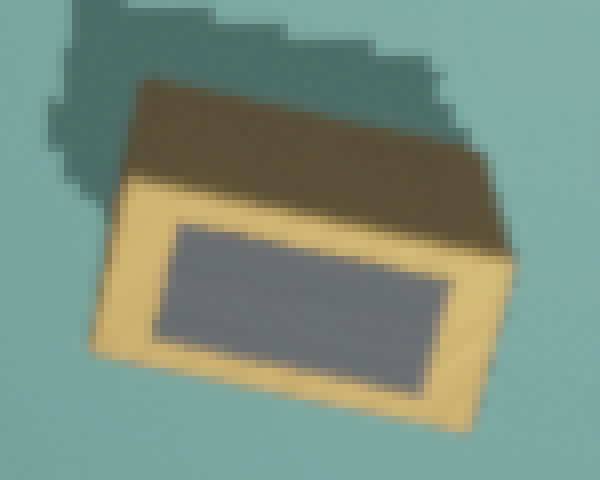

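```bash
python3 - <<'E'
from h import *
f=grab_frame("wrist")
c=np.array([[125,178],[513,258],[470,432],[92,352]])/8-.5+[285,205]
W=ray(f,c,50.0); print(W, W.mean(0)); r_=cv2.minAreaRect(W[:,:2].astype(np.float32)); print(r_)
e=(W[1]-W[0]+W[2]-W[3])/2; print("long dir",e,np.linalg.norm(e),np.arctan2(e[1],e[0]), np.linalg.norm((W[3]-W[0]+W[2]-W[1])/2))
# unit look
st(); step([655,75,400],0.0)
E
```

```text
[[ 607.39 -237.24   50.  ]
 [ 596.89 -285.43   50.  ]
 [ 573.52 -280.6    50.  ]
 [ 584.48 -232.66   50.  ]] [ 590.57 -258.98   50.  ]
((590.4525146484375, -258.9185791015625), (49.5779914855957, 23.866008758544922), 77.71134185791016)
long dir [-10.73 -48.07   0.  ] 49.24924579888413 -1.7904288737936371 23.61437680842838
t 3.6 p [ 621.   -254.56  404.85] rpy [ 3.14 -0.   -0.  ] F [0.61 0.66 0.  ] op 1.002 q [-0.39  0.42  1.53 -0.    1.19  1.18]
shift [ 0.03 -0.33  0.  ] twist -0.0002
```

apply_moves --motion "1 -0.075 -0.375 0.075 0;1 -0.075 -0.375 0.075 0;1 -0.075 -0.375 0.075 0;1 -0.075 -0.375 0.075 0;1 -0.075 -0.375 0.075 0;1 -0.075 -0.375 0.075 0;1 -0.075 -0.375 0.075 0;1 -0.075 -0.375 0.075 0;1 -0.075 -0.375 0.075 0;1 -0.075 -0.375 0.075 0;1 -0.075 -0.375 0.075 0;1 -0.075 -0.375 0.075 0;1 -0.075 -0.375 0.075 0"

```text
clock: 4.68
eef_pos: [546.7, 120.4, 330.0]
tcp_rot: [3.141, -0.001, 0.0]
contact_force: [-0.0, -0.8, 0.6]
opening: 1.001
```

```bash
python3 - <<'E'
from h import *
st(); f=snap("wrist","w2")
import pickle; pickle.dump(f,open("w2.pkl","wb"))
for q in ["unit","channel","knob","knob_grip","pointer_tip","mark_tip"]:
    print(q,[( [round(v,1) for v in d["point"]],round(d["conf"],2)) for d in spotter.place_of(q,"wrist")][:3])
E
```

```text
t 4.68 p [546.66 120.41 330.  ] rpy [ 3.14 -0.    0.  ] F [-0.01 -0.75  0.57] op 1.001 q [ 0.21  0.34  1.84 -0.    0.96  1.79]
unit [([552.3, 134.6, 0.3], 0.55)]
channel [([552.0, 79.0, 17.8], 0.96), ([386.6, 441.5, 2.6], 0.62)]
knob [([545.3, 211.7, 52.4], 0.83)]
knob_grip [([545.5, 211.0, 75.5], 0.72)]
pointer_tip [([563.5, -0.6, 55.4], 0.9)]
mark_tip []
```

View pics/w2.png

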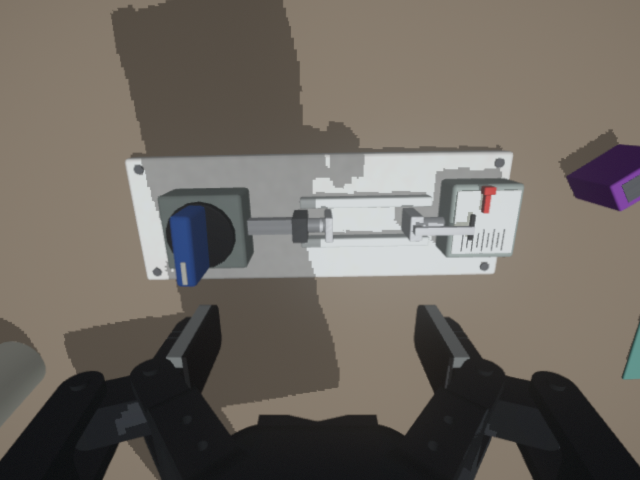

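```bash
python3 - <<'E'
from h import *
import pickle; f=pickle.load(open("w2.pkl","rb")); im=f["img"]
a=cv2.resize(im[140:295,115:320],None,fx=3.9,fy=3.8,interpolation=cv2.INTER_CUBIC);cv2.imwrite("pics/c4.png",a[:,:,::-1])
a=cv2.resize(im[140:290,320:525],None,fx=3.9,fy=3.9,interpolation=cv2.INTER_CUBIC);cv2.imwrite("pics/c5.png",a[:,:,::-1])
E
```

```text
(no output)
```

View pics/c4.png

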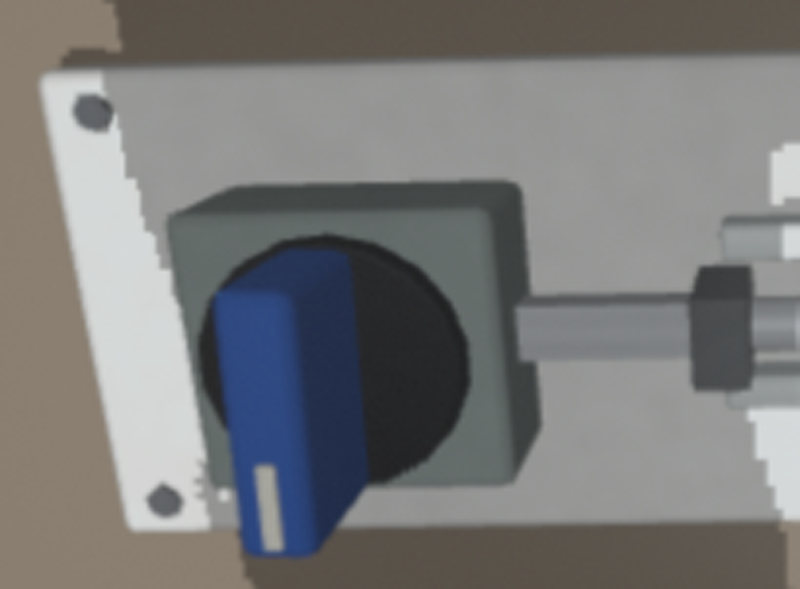

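View pics/c5.png

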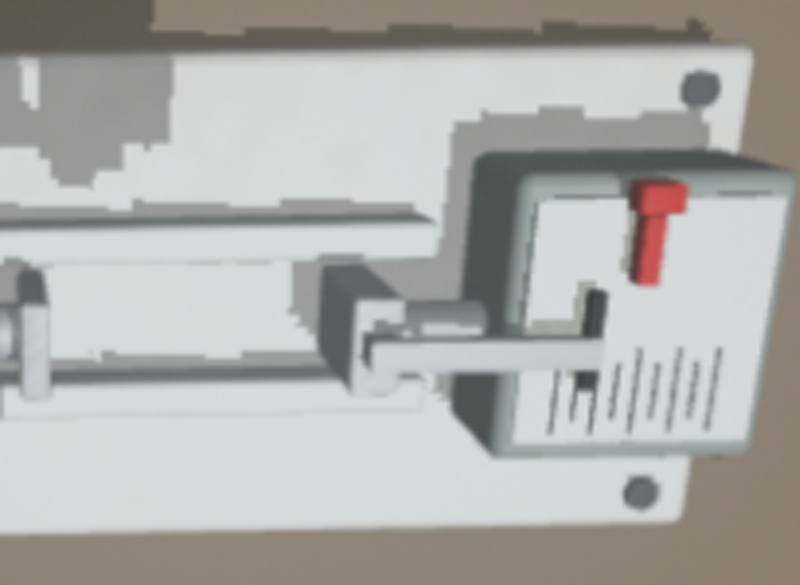

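```bash
python3 - <<'E'
from h import *
import pickle; f=pickle.load(open("w2.pkl","rb"))
W=ray(f,[[125.3,159.2],[512.3,151.8],[494.4,272.8],[147.8,279.0]],16.0); print(W, W.mean(0))
print("long",np.linalg.norm(W[1]-W[0]),np.linalg.norm(W[2]-W[3]),"short",np.linalg.norm(W[3]-W[0]),np.linalg.norm(W[2]-W[1]))
e=(W[0]-W[1]+W[3]-W[2])/2; yaw=np.arctan2(-e[0],e[1]); print("unit yaw",yaw)
c,s=np.cos(yaw),np.sin(yaw); R=np.array([[c,-s],[s,c]]); o=W.mean(0)[:2]
g=lambda x,y:o+R@[x,y]
print("channel",g(0,-57.5),"knob",g(0,75))
def c5(x,y): return [320+x/3.9-.5,140+y/3.9-.5]
def c4(x,y): return [115+x/3.9-.5,140+y/3.8-.5]
def tou(p): return (p[:,:2]-o)@R
print("pointer,mark (unit)",tou(ray(f,[c5(597,292),c5(648,284)],52.)))
print("walls z28",tou(ray(f,[c5(436,256),c5(436,222),c5(425,382),c5(425,410)],28.)))
print("knob bar top z92",tou(ray(f,[c4(217,295),c4(290,295),c4(317,552),c4(247,552)],92.)))
print("driven jaw z47",tou(ray(f,[c5(48,305),c5(48,398)],47.)), "sprung",tou(ray(f,[c5(357,300),c5(352,390)],47.)))
E
```

```text
[[603.38 277.56  16.  ]
 [609.09 -37.43  16.  ]
 [501.83 -40.36  16.  ]
 [495.84 276.07  16.  ]] [552.54 118.96  16.  ]
long 315.04092389524436 316.48645931785114 short 107.55096673202091 107.29930819127425
unit yaw 0.018548520288367346
channel [553.6   61.47] knob [551.14 193.95]
pointer,mark (unit) [[  11.45 -114.51]
 [  12.86 -124.18]]
walls z28 [[ 13.29 -90.91]
 [ 20.48 -90.3 ]
 [-14.37 -90.95]
 [-20.77 -91.5 ]]
knob bar top z92 [[ 24.13  93.83]
 [ 23.89  81.99]
 [-23.04  83.92]
 [-22.84  96.07]]
driven jaw z47 [[ 9.44 -9.37]
 [-9.8  -9.26]] sprung [[  9.32 -69.76]
 [ -9.28 -70.03]]
```

apply_moves --motion "0.2 0.044 0.379 0.05 -0.43;0.2 0.044 0.379 0.05 -0.43;0.2 0.044 0.379 0.05 -0.43;0.2 0.044 0.379 0.05 -0.43;0.2 0.044 0.379 0.05 -0.43;0.2 0.044 0.379 0.05 -0.43;0.2 0.044 0.379 0.05 -0.43;0.2 0.044 0.379 0.05 -0.43;0.2 0.044 0.379 0.05 -0.43;0.2 0.044 0.379 0.05 -0.43;0.2 0.044 0.379 0.05 -0.43;0.2 0.044 0.379 0.05 -0.43;0.2 0.044 0.379 0.05 -0.43;0.2 0.044 0.379 0.05 -0.43"

```text
clock: 6.2
eef_pos: [590.3, -258.2, 279.5]
tcp_rot: [-3.141, -0.0, 1.349]
contact_force: [0.6, 0.3, -0.1]
opening: 0.603
```

```bash
python3 - <<'E'
from h import *
st(); f=snap("wrist","w3")
print(proj(f,[[590.5,-259,50]]))
print([( [round(v) for v in d["point"]],round(d["conf"],2)) for d in spotter.place_of("brass_block","wrist")][:3])
E
```

```text
t 6.2 p [ 590.31 -258.17  279.54] rpy [-3.14 -0.    1.35] F [ 0.58  0.32 -0.11] op 0.603 q [-0.41  0.52  1.69  0.    0.94 -0.19]
[[315.98 263.97]]
[([708, -192, 0], 0.97), ([593, -255, 4], 0.84), ([595, -125, 3], 0.79)]
```

View pics/w3.png

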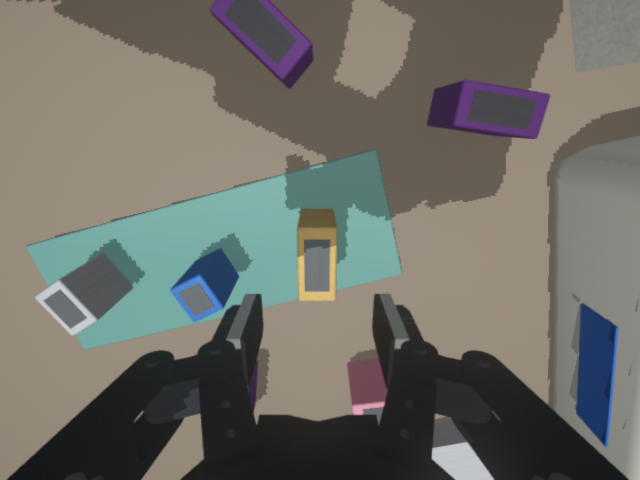

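apply_moves --motion "0.2 0 0 0.02 0;0.2 0 0 0.04 0;0.2 0 0 0.06 0;0.2 0 0 0.075 0;0.2 0 0 0.088 0;0.2 0 0 0.088 0;-1 0 0 0.088 0;-1 0 0 0.088 0;-1 0 0 0.088 0;-1 0 0 0.088 0;-1 0 0 0.088 0;-1 0 0 0.088 0;-1 0 0 0.088 0;-1 0 0 0.088 0" --squeeze 40

```text
clock: 7.47
eef_pos: [590.9, -258.0, 192.7]
tcp_rot: [3.14, 0.0, 1.351]
contact_force: [-0.9, 1.1, 6.8]
opening: 0.279
```

```bash
python3 - <<'E'
from h import *
st(); step([553,76,300],np.pi/2+0.0185)
E
```

```text
t 7.47 p [ 590.9  -258.    192.75] rpy [3.14 0.   1.35] F [-0.86  1.07  6.79] op 0.279 q [-0.41  0.63  1.72  0.    0.79 -0.19]
shift [ 0.32 -0.11 -0.11] twist -0.0758
```

apply_moves --motion "-1 0 0 -0.03 0;-1 0 0 -0.06 0;-1 0 0 -0.09 0;-1 0 0 -0.108 0;-1 0.08 -0.028 -0.108 -0.02;-1 0.16 -0.056 -0.108 -0.04;-1 0.24 -0.082 -0.108 -0.06;-1 0.3 -0.1 -0.108 -0.076;-1 0.318 -0.11 -0.108 -0.076;-1 0.318 -0.11 -0.108 -0.076;-1 0.318 -0.11 -0.108 -0.076;-1 0.318 -0.11 -0.108 -0.076;-1 0.318 -0.11 -0.108 -0.076;-1 0.318 -0.11 -0.108 -0.076"

```text
clock: 8.63
eef_pos: [551.7, 78.8, 299.5]
tcp_rot: [-3.141, -0.0, 1.594]
contact_force: [-0.0, -0.3, -4.2]
opening: 0.283
```

```bash
python3 - <<'E'
from h import *
st(); f=snap("wrist","w4"); step([553,76,300],np.pi/2+0.0185)
import pickle; pickle.dump(f,open("w4.pkl","wb"))
E
```

```text
t 8.63 p [551.72  78.81 299.51] rpy [-3.14 -0.    1.59] F [-0.05 -0.25 -4.19] op 0.283 q [0.14 0.37 1.87 0.   0.9  0.12]
shift [-0.  0. -0.] twist 0.001
```

View pics/w4.png

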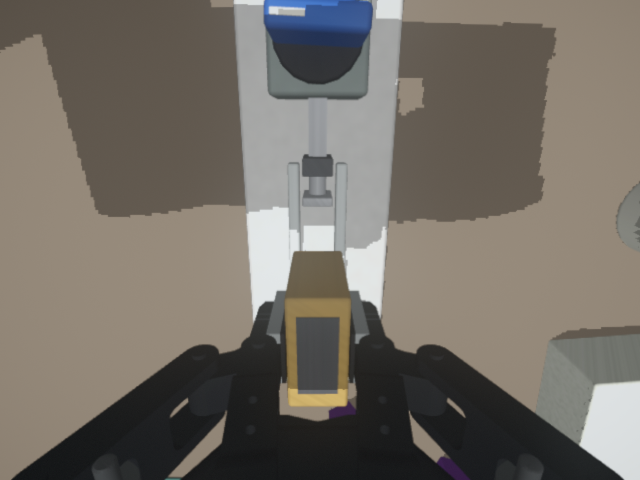

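```bash
python3 - <<'E'
from h import *
import pickle; f=pickle.load(open("w4.pkl","rb")); im=f["img"]
a=cv2.resize(im[150:265,235:400],None,fx=4.8,fy=5,interpolation=cv2.INTER_CUBIC);cv2.imwrite("pics/c6.png",a[:,:,::-1])
a=cv2.resize(im[240:415,270:370],None,fx=6,fy=3.4,interpolation=cv2.INTER_CUBIC);cv2.imwrite("pics/c7.png",a[:,:,::-1])
E
```

```text
(no output)
```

View pics/c6.png

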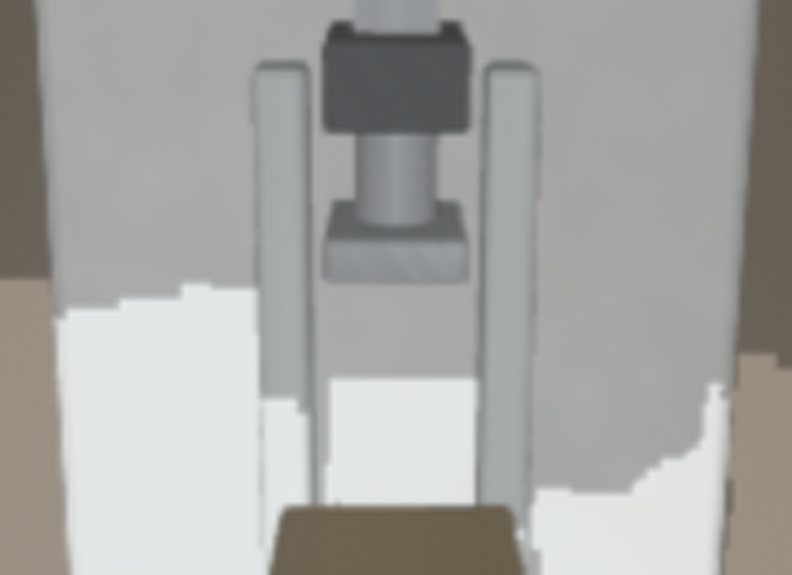

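View pics/c7.png

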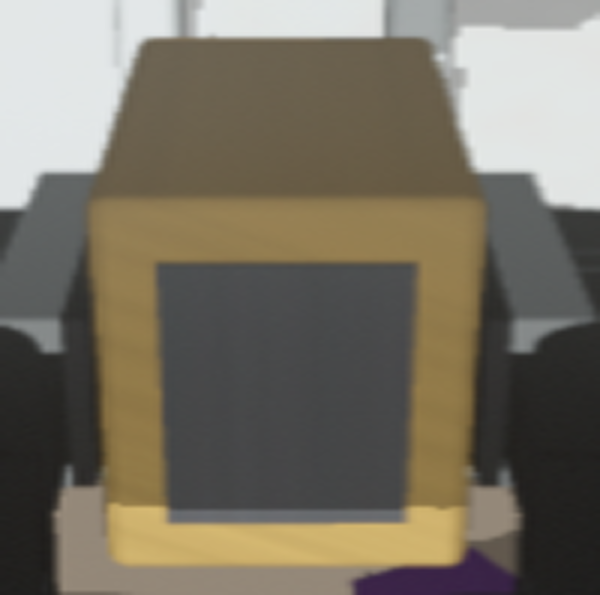

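```bash
cat > m.py <<'E'
from h import *
import pickle; f=pickle.load(open("w4.pkl","rb"))
p=np.array([551.72,78.81,299.51]); yaw=1.594
T=Ro.from_euler("xyz",[np.pi,0,yaw]).as_matrix()
f["R"]=np.array(f["R"]); 
def c6(x,y): return [235+x/4.8-.5,150+y/5-.5]
def c7(x,y): return [270+x/6-.5,240+y/3.4-.5]
def tl(P): return (P-p)@T
L=lambda n,pts,z: print(n,tl(ray(f,pts,z))[:,:2].tolist().__repr__()[:200], ray(f,pts,z)[:,:2].round(1).tolist())
L("wall outer L,R far",[c6(256,80),c6(540,80)],28.)
L("wall outer L,R near",[c6(262,480),c6(528,480)],28.)
L("wall inner far",[c6(308,80),c6(485,80)],28.)
L("wall inner near",[c6(313,480),c6(479,480)],28.)
L("plate",[c6(55,310),c6(738,310),c6(68,500),c6(725,500)],16.)
L("jaw face",[c6(395,240)],47.)
L("block bottom front",[c7(140,40),c7(434,40)],107.)
L("block top",[c7(90,200),c7(485,200),c7(468,565),c7(108,565)],157.)
E
python3 m.py
```

```text
wall outer L,R far [[54.928785348128436, -19.097171384602216], [54.892590256090024, 21.875026122749535]] [[531.4, 133.3], [572.3, 134.2]]
wall outer L,R near [[-3.9846535481478496, -19.82343219681557], [-4.017597238015263, 21.572898648367616]] [[532.0, 74.4], [573.4, 75.3]]
wall inner far [[54.91648486835124, -11.59348741298782], [54.893679714177466, 13.939237472782013]] [[538.9, 133.4], [564.4, 134.0]]
wall inner near [[-3.9903801486043164, -11.884693774976837], [-4.010954811826446, 13.946445654616564]] [[539.9, 74.5], [565.8, 75.1]]
plate [[19.143094183123623, -52.90592610958472], [19.052374528964414, 55.14467424745754], [-11.669804907347833, -52.8536209062095], [-11.755203872460632, 55.025165554342436]] [[498.4, 96.7], [606.4, 99.1], [499.2, 65.9], [607.0, 68.3]]
jaw face [[36.4073341091724, 0.9638802849634085]] [[551.8, 115.2]]
block bottom front [[21.57471038842051, -11.0348058756799], [21.55517462988725, 13.672071952500266]] [[540.2, 100.1], [564.9, 100.7]]
block top [[22.271436138043423, -10.66841825400827], [22.25379008030821, 13.388413041667665], [-27.88779388843723, 13.797573874665794], [-27.87324852387196, -11.087912373034028]] [[540.5, 100.8], [564.6, 101.4], [566.2, 51.2], [541.3, 50.7]]
```

apply_moves --motion "-1 0.0034 -0.0003 0.01 0.001;-1 0.0034 -0.0003 0.03 0.001;-1 0.0034 -0.0003 0.05 0.001;-1 0.0034 -0.0003 0.065 0.001;-1 0.0034 -0.0003 0.073 0.001;-1 0.0034 -0.0003 0.074 0.001;-1 0.0034 -0.0003 0.074 0.001;-1 0.0034 -0.0003 0.074 0.001"

```text
clock: 9.35
eef_pos: [552.5, 79.3, 226.2]
tcp_rot: [3.141, -0.0, 1.586]
contact_force: [-0.3, 0.3, -3.3]
opening: 0.283
```

```bash
python3 - <<'E'
from h import *
st(); f=snap("wrist","w5")
import pickle; pickle.dump(f,open("w5.pkl","wb")); im=f["img"]
a=cv2.resize(im[100:420,240:395],None,fx=5,fy=1.85,interpolation=cv2.INTER_CUBIC);cv2.imwrite("pics/c8.png",a[:,:,::-1])
E
```

```text
t 9.35 p [552.49  79.35 226.18] rpy [ 3.14 -0.    1.59] F [-0.29  0.27 -3.33] op 0.283 q [ 0.14  0.48  1.91 -0.    0.75  0.12]
```

View pics/w5.png

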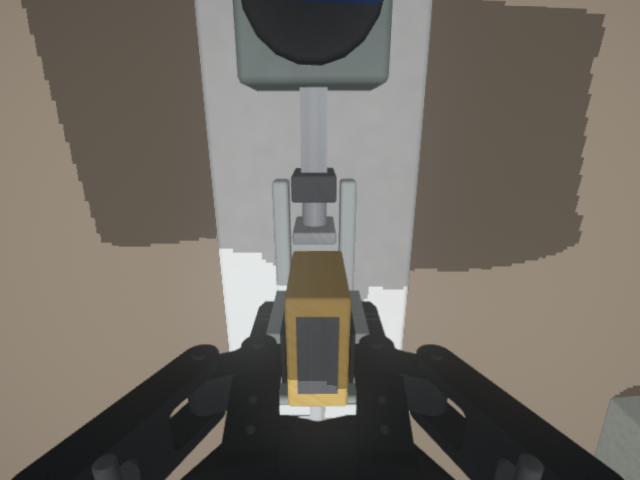

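View pics/c8.png

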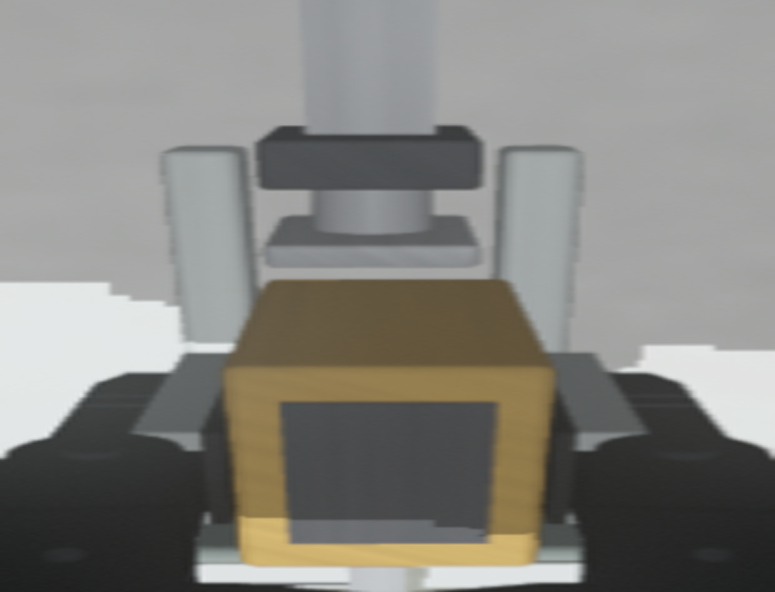

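```bash
python3 - <<'E'
from h import *
import pickle; f=pickle.load(open("w5.pkl","rb")); im=f["img"]
g=cv2.cvtColor(im,cv2.COLOR_RGB2GRAY).astype(int)
for row in (190,200,210,220,230,240,246,252,254,258,264): print(row,"L",g[row,268:302].tolist(),"R",g[row,330:362].tolist())
E
```

```text
190 L [168, 168, 167, 162, 145, 151, 160, 165, 164, 164, 165, 166, 167, 167, 168, 167, 165, 160, 149, 132, 106, 123, 151, 111, 81, 81, 82, 82, 82, 82, 82, 82, 81, 81] R [82, 81, 82, 81, 80, 80, 115, 160, 157, 128, 113, 138, 154, 164, 167, 167, 167, 167, 167, 168, 168, 167, 165, 163, 157, 147, 148, 162, 164, 164, 163, 164]
200 L [170, 170, 169, 168, 163, 151, 157, 164, 164, 164, 165, 165, 166, 167, 168, 167, 166, 163, 153, 139, 113, 118, 145, 135, 88, 80, 80, 80, 80, 81, 80, 81, 80, 81] R [78, 79, 80, 79, 80, 92, 131, 163, 159, 129, 116, 143, 156, 165, 167, 166, 166, 166, 167, 167, 167, 166, 165, 162, 153, 143, 144, 161, 163, 163, 163, 163]
210 L [169, 169, 169, 168, 162, 143, 151, 160, 164, 164, 164, 165, 166, 167, 167, 167, 166, 164, 157, 144, 125, 115, 143, 164, 166, 166, 165, 165, 165, 164, 165, 164, 164, 156] R [164, 164, 164, 164, 164, 164, 165, 164, 154, 118, 118, 145, 158, 166, 167, 166, 166, 166, 167, 167, 166, 166, 164, 161, 152, 145, 151, 164, 165, 164, 165, 165]
220 L [168, 168, 168, 168, 164, 150, 150, 157, 164, 165, 165, 164, 166, 166, 167, 168, 167, 165, 161, 150, 133, 
[... 1802 characters left out ...]
, 166, 165, 163, 158, 147, 147, 165, 167, 167, 166, 166, 166, 165]
258 L [170, 170, 169, 170, 170, 170, 162, 143, 152, 161, 165, 166, 166, 167, 167, 168, 168, 168, 167, 164, 156, 140, 112, 103, 99, 90, 90, 91, 91, 89, 89, 88, 89, 90] R [86, 86, 85, 85, 85, 84, 85, 85, 85, 85, 85, 87, 102, 138, 162, 165, 166, 166, 166, 165, 164, 162, 156, 146, 147, 164, 166, 165, 165, 165, 165, 165]
264 L [230, 230, 229, 229, 219, 179, 168, 156, 153, 159, 166, 166, 166, 167, 168, 169, 169, 168, 167, 165, 157, 141, 113, 91, 89, 90, 91, 91, 90, 90, 89, 89, 90, 90] R [86, 86, 86, 85, 85, 85, 85, 85, 85, 86, 85, 86, 87, 101, 137, 163, 165, 166, 166, 166, 165, 162, 156, 150, 152, 163, 164, 165, 164, 165, 165, 165]
```

apply_moves --motion "-1 0 -0.0016 0 -0.001;-1 0 -0.0016 0 -0.001;-1 0 -0.0016 0 -0.001;-1 0 -0.0016 0.002 -0.001;-1 0 -0.0016 0.002 -0.001;-1 0 -0.0016 0.002 -0.001"

```text
clock: 9.9
eef_pos: [550.4, 79.9, 223.6]
tcp_rot: [-3.141, 0.0, 1.59]
contact_force: [-0.6, 0.3, -4.4]
opening: 0.278
```

```bash
cat > e.py <<'E'
from h import *
import sys
def edges(f):
    g=cv2.cvtColor(f["img"],cv2.COLOR_RGB2GRAY).astype(int)
    for row in (190,210,230,244):
        a=g[row]
        lo=270+np.argmin(a[270:280]); li=285+np.argmin(a[285:293]); ri=334+np.argmin(a[334:345]); ro=350+np.argmin(a[350:360])
        print(row,lo,li,ri,ro,"c",(lo+ro)/2,(li+ri)/2)
    for row in range(250,270,4):
        print(row,a if 0 else g[row,284:300].tolist(),g[row,334:350].tolist())
if __name__=="__main__":
    st(); f=snap("wrist",sys.argv[1]); edges(f)
    a=cv2.resize(f["img"][100:420,240:395],None,fx=5,fy=1.85,interpolation=cv2.INTER_CUBIC);cv2.imwrite("pics/%sc.png"%sys.argv[1],a[:,:,::-1])
E
python3 e.py w6
```

```text
t 9.9 p [550.36  79.85 223.62] rpy [-3.14  0.    1.59] F [-0.64  0.32 -4.36] op 0.278 q [ 0.14  0.49  1.91 -0.    0.74  0.12]
190 277 292 340 359 c 318.0 316.0
210 277 292 344 359 c 318.0 318.0
230 278 292 334 359 c 318.5 313.0
244 279 292 344 359 c 319.0 318.0
250 [166, 167, 167, 168, 168, 168, 166, 163, 155, 138, 112, 128, 153, 155, 155, 155] [152, 152, 152, 152, 152, 152, 156, 160, 154, 117, 113, 141, 154, 163, 166, 166]
254 [166, 167, 167, 168, 168, 167, 166, 160, 132, 95, 88, 89, 89, 89, 88, 88] [84, 84, 84, 85, 84, 84, 85, 96, 115, 111, 115, 143, 155, 164, 166, 165]
258 [165, 166, 167, 167, 168, 168, 165, 153, 107, 90, 90, 90, 90, 89, 89, 88] [84, 85, 84, 85, 85, 85, 84, 85, 86, 94, 116, 145, 157, 164, 165, 165]
262 [166, 166, 167, 168, 168, 166, 155, 113, 91, 90, 90, 90, 90, 90, 89, 88] [84, 84, 84, 85, 85, 84, 85, 85, 85, 92, 118, 146, 157, 165, 165, 165]
266 [166, 166, 167, 168, 168, 161, 134, 96, 89, 90, 91, 91, 89, 89, 89, 89] [84, 85, 84, 84, 84, 84, 85, 85, 84, 87, 110, 147, 158, 165, 166, 165]
```

View pics/w6c.png

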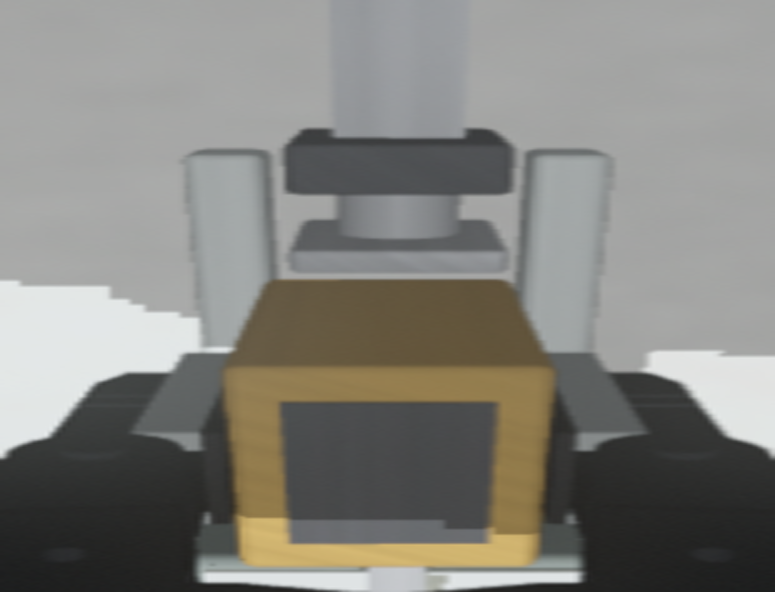

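```bash
python3 - <<'E'
from h import *
for i in range(6):
    f=grab_frame("wrist"); g=cv2.cvtColor(f["img"],cv2.COLOR_RGB2GRAY).astype(int)
    p,R,s=tool(); a=g[250]
    print(round(s["clock"],2),p,s["tcp_rot"][2].round(4),a[290:298].tolist(),a[340:347].tolist())
E
```

```text
10.0 [550.43  79.86 223.66] 1.5901 [166, 163, 154, 137, 111, 127, 153, 155] [156, 161, 154, 118, 115, 142, 155]
10.05 [550.43  79.81 223.65] 1.59 [166, 162, 152, 136, 111, 127, 152, 155] [156, 160, 154, 117, 116, 144, 155]
10.1 [550.46  79.84 223.67] 1.59 [166, 161, 152, 135, 110, 128, 153, 155] [156, 161, 153, 108, 116, 145, 156]
10.15 [550.41  79.83 223.65] 1.59 [166, 162, 151, 135, 113, 135, 153, 155] [156, 161, 152, 109, 116, 145, 156]
10.2 [550.43  79.81 223.68] 1.59 [165, 162, 151, 134, 113, 135, 153, 156] [156, 161, 152, 107, 116, 145, 156]
10.25 [550.44  79.8  223.66] 1.59 [166, 162, 151, 134, 113, 134, 153, 155] [156, 160, 152, 108, 116, 145, 156]
```

apply_moves --motion "-1 0 0.0006 0 0;-1 0 0.0006 0 0;-1 0 0.0006 0 0;-1 0 0.0006 0 0;-1 0 0.0006 0 0;-1 0 0.0006 0 0"

```text
clock: 10.75
eef_pos: [551.0, 79.8, 223.7]
tcp_rot: [-3.142, 0.0, 1.59]
contact_force: [0.1, 0.6, -4.5]
opening: 0.278
```

```bash
python3 e.py w7
```

```text
t 10.75 p [551.01  79.82 223.67] rpy [-3.14  0.    1.59] F [ 0.13  0.65 -4.5 ] op 0.278 q [0.14 0.49 1.91 0.   0.74 0.12]
190 275 291 339 359 c 317.0 315.0
210 276 292 343 359 c 317.5 317.5
230 277 292 334 358 c 317.5 313.0
244 277 292 342 358 c 317.5 317.0
250 [167, 168, 168, 168, 167, 165, 161, 151, 133, 115, 137, 154, 156, 155, 155, 155] [152, 152, 152, 152, 152, 153, 155, 148, 108, 119, 147, 158, 165, 166, 165, 165]
254 [166, 168, 168, 168, 167, 166, 161, 148, 121, 93, 88, 89, 89, 90, 89, 88] [83, 84, 85, 85, 85, 84, 85, 85, 96, 121, 148, 158, 165, 165, 165, 165]
258 [167, 168, 168, 168, 167, 166, 162, 145, 102, 90, 90, 90, 90, 88, 88, 88] [84, 84, 85, 85, 85, 85, 84, 84, 91, 115, 147, 159, 166, 165, 164, 164]
262 [167, 168, 168, 168, 167, 165, 154, 111, 91, 89, 90, 91, 90, 89, 88, 88] [85, 85, 84, 84, 85, 85, 85, 85, 87, 108, 144, 159, 165, 165, 164, 165]
266 [167, 168, 168, 168, 167, 160, 133, 95, 90, 90, 91, 91, 90, 89, 89, 89] [84, 83, 84, 85, 85, 84, 85, 84, 85, 89, 118, 157, 165, 165, 165, 165]
```

apply_moves --motion "-1 0 0 0.0015 0;-1 0 0 0.003 0;-1 0 0 0.0045 0;-1 0 0 0.006 0;-1 0 0 0.006 0"

```text
clock: 11.22
eef_pos: [550.9, 79.8, 217.3]
tcp_rot: [-3.141, 0.0, 1.59]
contact_force: [0.7, 0.5, -3.5]
opening: 0.282
```

```bash
python3 e.py w8
```

```text
t 11.22 p [550.88  79.82 217.28] rpy [-3.14  0.    1.59] F [ 0.72  0.5  -3.53] op 0.282 q [0.14 0.5  1.91 0.   0.73 0.12]
190 274 291 341 359 c 316.5 316.0
210 275 291 344 359 c 317.0 317.5
230 276 292 334 359 c 317.5 313.0
244 276 292 344 359 c 317.5 318.0
250 [166, 167, 168, 167, 166, 164, 155, 141, 116, 116, 142, 147, 131, 130, 135, 135] [139, 139, 138, 137, 137, 134, 128, 138, 154, 128, 110, 132, 149, 160, 166, 165]
254 [166, 167, 167, 167, 166, 163, 156, 140, 109, 88, 87, 87, 88, 87, 86, 86] [82, 83, 83, 83, 83, 83, 84, 96, 115, 112, 110, 136, 150, 160, 165, 165]
258 [166, 167, 168, 167, 166, 164, 157, 138, 98, 87, 88, 89, 87, 87, 87, 87] [84, 83, 83, 84, 84, 83, 82, 83, 84, 92, 110, 138, 152, 161, 165, 165]
262 [166, 167, 168, 167, 166, 163, 150, 107, 88, 88, 88, 88, 87, 87, 87, 87] [83, 83, 83, 84, 84, 83, 83, 84, 84, 89, 111, 141, 153, 162, 164, 164]
266 [166, 167, 168, 167, 165, 158, 130, 94, 88, 88, 88, 88, 88, 88, 88, 87] [83, 82, 83, 84, 84, 84, 83, 83, 84, 85, 109, 143, 155, 163, 165, 164]
```

View pics/w8c.png

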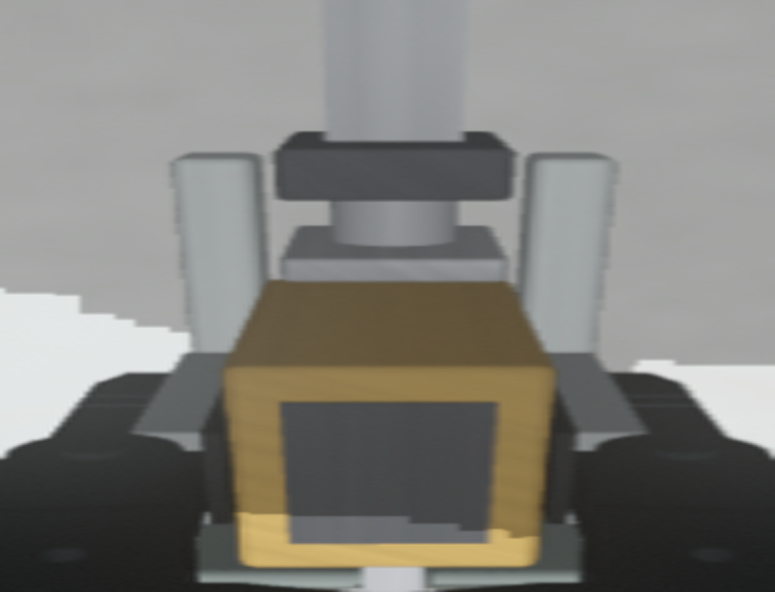

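apply_moves --motion "-1 0 0 0.0015 0;-1 0 0 0.003 0;-1 0 0 0.0045 0;-1 0 0 0.006 0;-1 0 0 0.006 0"

```text
clock: 11.68
eef_pos: [550.9, 79.8, 211.4]
tcp_rot: [-3.141, 0.0, 1.59]
contact_force: [0.3, 1.9, -3.4]
opening: 0.282
```

```bash
python3 e.py w9|head -5
```

```text
t 11.68 p [550.9   79.79 211.37] rpy [-3.14  0.    1.59] F [ 0.27  1.87 -3.37] op 0.282 q [0.14 0.51 1.92 0.   0.72 0.12]
190 273 290 342 350 c 311.5 316.0
210 273 290 334 359 c 316.0 312.0
230 274 291 334 359 c 316.5 312.5
244 275 291 334 359 c 317.0 312.5
```

Bottom is inside the channel, no contact yet. Continue until the floor is felt.

apply_moves --motion "-1 0 0 0.001 0;-1 0 0 0.002 0;-1 0 0 0.0025 0;-1 0 0 0.0025 0"

```text
clock: 12.07
eef_pos: [551.0, 79.8, 209.1]
tcp_rot: [-3.141, 0.0, 1.59]
contact_force: [-0.5, -1.0, -3.4]
opening: 0.277
```

apply_moves --motion "-1 0 0 0.0005 0;-1 0 0 0.001 0;-1 0 0 0.0015 0;-1 0 0 0.0015 0"

```text
clock: 12.4
eef_pos: [551.0, 79.8, 207.6]
tcp_rot: [-3.141, 0.0, 1.59]
contact_force: [-0.3, -0.1, -3.5]
opening: 0.282
```

apply_moves --motion "-1 0 0 0.0005 0;-1 0 0 0.001 0;-1 0 0 0.001 0;-1 0 0 0.001 0"

```text
clock: 12.73
eef_pos: [551.0, 79.8, 206.6]
tcp_rot: [-3.141, 0.0, 1.59]
contact_force: [0.5, 0.1, -3.6]
opening: 0.279
```

apply_moves --motion "-1 0 0 0.0005 0;-1 0 0 0.001 0;-1 0 0 0.001 0;-1 0 0 0.001 0"

```text
clock: 13.07
eef_pos: [551.1, 79.8, 205.8]
tcp_rot: [3.141, -0.0, 1.59]
contact_force: [0.3, -0.2, -2.2]
opening: 0.281
```

apply_moves --motion "-1 0 0 0.0005 0;-1 0 0 0.001 0;-1 0 0 0.001 0;-1 0 0 0.001 0"

```text
clock: 13.4
eef_pos: [551.1, 79.8, 205.8]
tcp_rot: [3.141, -0.0, 1.59]
contact_force: [-6.0, 0.6, 12.1]
opening: 0.285
```

```bash
python3 e.py w10|head -1; python3 - <<'E'
from h import *
f=snap("scene","s1"); im=f["img"]
a=cv2.resize(im[215:315,260:400],None,fx=5.5,fy=5.5,interpolation=cv2.INTER_CUBIC);cv2.imwrite("pics/s1c.png",a[:,:,::-1])
E
```

```text
t 13.4 p [551.09  79.83 205.75] rpy [ 3.14 -0.    1.59] F [-5.97  0.55 12.12] op 0.285 q [0.14 0.51 1.92 0.   0.71 0.12]
```

View pics/s1c.png

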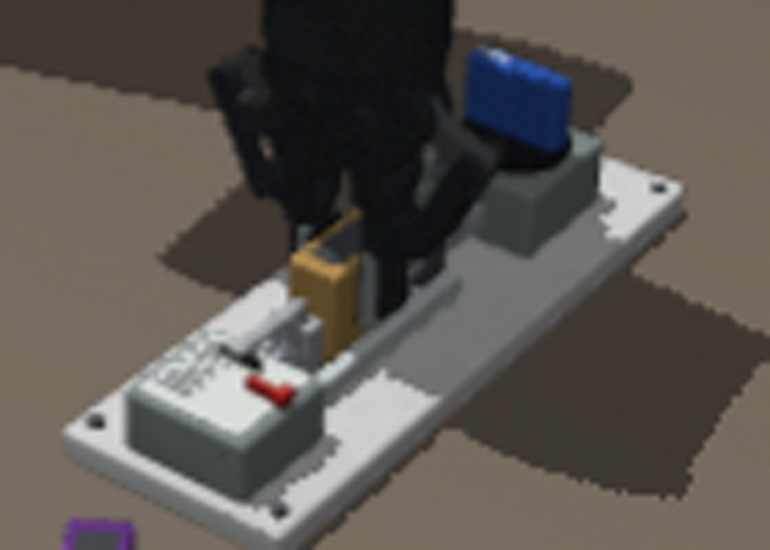

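View pics/w10c.png

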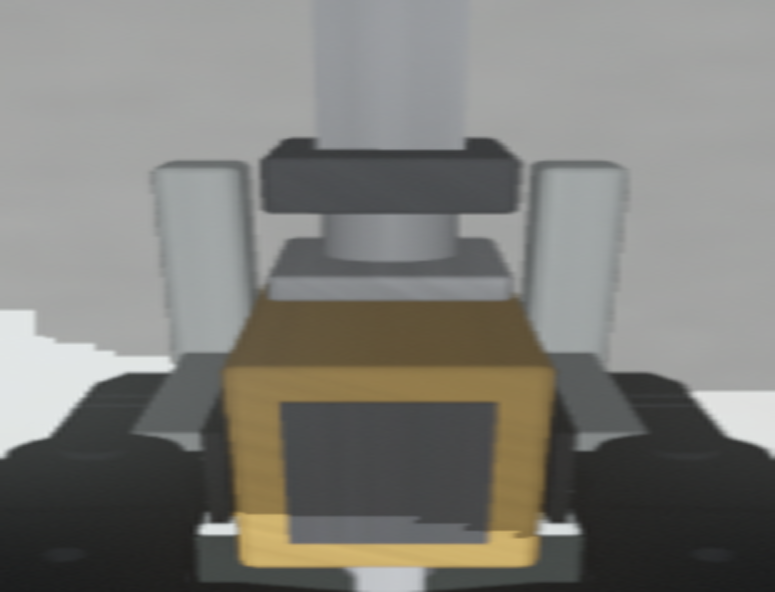

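apply_moves --motion "-1 0 0 -0.001 0;-1 0 0 -0.001 0;0.1 0 0 -0.001 0;0.1 0 0 -0.001 0;0.1 0 0 -0.001 0;0.1 0 0 -0.001 0;0.1 0 0 -0.001 0;0.1 0 0 -0.001 0;0.1 0 0 -0.02 0;0.1 0 0 -0.05 0;0.1 0 0 -0.08 0;0.1 0 0 -0.1 0;0.1 0 0 -0.1 0;0.1 0 0 -0.1 0"

```text
clock: 14.67
eef_pos: [551.4, 79.9, 305.9]
tcp_rot: [3.139, -0.0, 1.59]
contact_force: [-0.6, 0.3, -1.1]
opening: 0.552
```

```bash
python3 - <<'E'
from h import *
st(); f=snap("wrist","w11"); print(proj(f,[[553,76,16]]))
import pickle; pickle.dump(f,open("w11.pkl","wb"))
f=snap("scene","s2"); im=f["img"]
a=cv2.resize(im[215:315,260:400],None,fx=5.5,fy=5.5,interpolation=cv2.INTER_CUBIC);cv2.imwrite("pics/s2c.png",a[:,:,::-1])
E
```

```text
t 14.67 p [551.38  79.86 305.85] rpy [ 3.14 -0.    1.59] F [-0.64  0.29 -1.1 ] op 0.552 q [ 0.14  0.36  1.87 -0.    0.91  0.12]
[[316.5  237.65]]
```

View pics/w11.png

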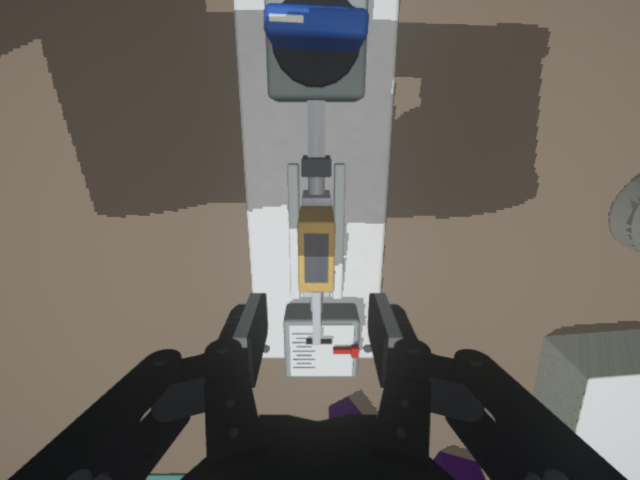

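View pics/s2c.png

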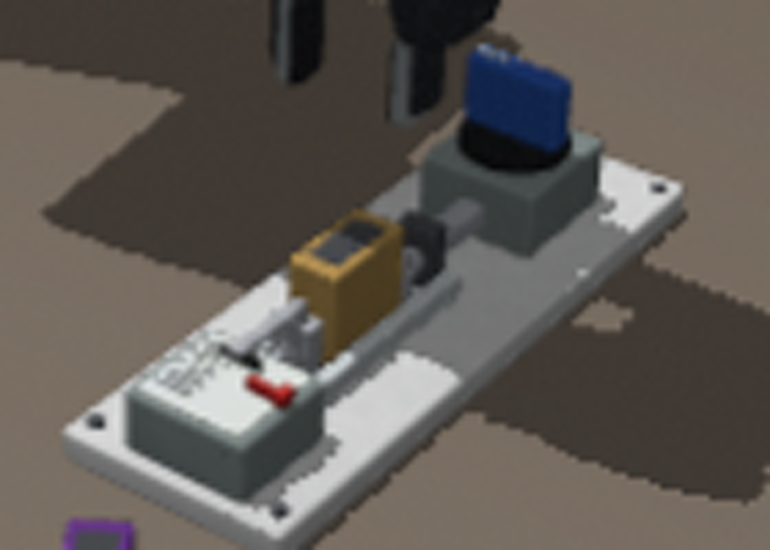

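apply_moves --motion "0 0.129 0 -0.014 -0.494;0 0.129 0 -0.014 -0.494;0 0.129 0 -0.014 -0.494;0 0.129 0 -0.014 -0.494;0 0.129 0 -0.014 -0.494;0 0.129 0 -0.014 -0.494;0 0.129 0 -0.014 -0.494;0 0.129 0 -0.014 -0.494;0 0.129 0 -0.014 -0.494;0 0.129 0 -0.014 -0.494;0 0.129 0 -0.014 -0.494;0 0.129 0 -0.014 -0.494;0 0.129 0 -0.014 -0.494;0 0.129 0 -0.014 -0.494;0 0.129 0 -0.014 -0.494;0 0.129 0 -0.014 -0.494"

```text
clock: 16.1
eef_pos: [548.3, 208.7, 317.8]
tcp_rot: [-3.141, -0.001, 3.14]
contact_force: [0.5, 0.6, -0.6]
opening: 0.502
```

```bash
python3 - <<'E'
from h import *
st(); f=snap("wrist","w12"); print(proj(f,[[548.5,209,92]]))
import pickle; pickle.dump(f,open("w12.pkl","wb"))
g=pickle.load(open("w11.pkl","rb"))
print(ray(g,[[299.5,230],[334,230],[334,290],[300,290]],66.))
a=cv2.resize(g["img"][195:300,280:355],None,fx=7,fy=5.5,interpolation=cv2.INTER_CUBIC);cv2.imwrite("pics/c11.png",a[:,:,::-1])
E
```

```text
t 16.1 p [548.34 208.72 317.8 ] rpy [-3.14 -0.    3.14] F [ 0.52  0.64 -0.56] op 0.502 q [ 0.36  0.39  1.79  0.    0.96 -1.21]
[[317.34 262.65]]
[[541.72  97.8   66.  ]
 [563.75  98.19  66.  ]
 [565.21  55.54  66.  ]
 [542.13  55.15  66.  ]]
```

View pics/w12.png

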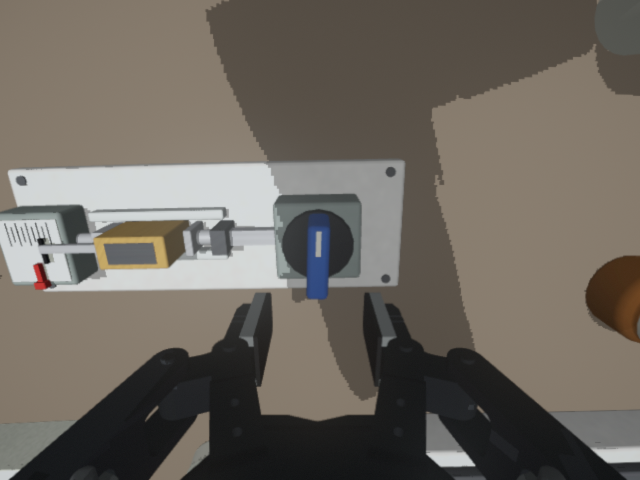

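View pics/c11.png

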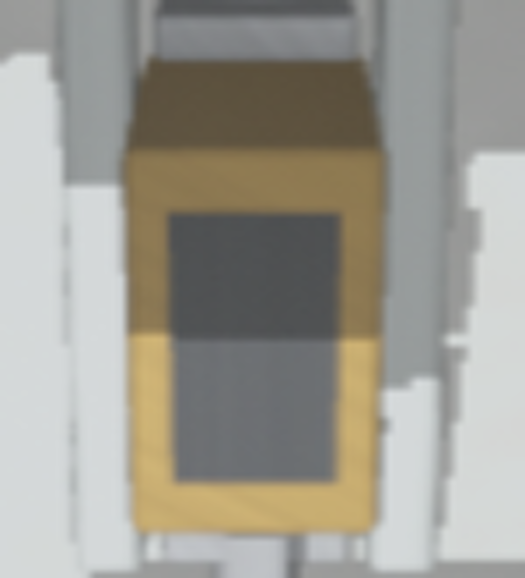

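apply_moves --motion "0 0 0 0.02 0;0 0 0 0.045 0;0 0 0 0.065 0;0 0 0 0.078 0;0 0 0 0.081 0;0 0 0 0.081 0;-1 0 0 0.081 0;-1 0 0 0.081 0;-1 0 0 0.081 0;-1 0 0 0.081 0;-1 0 0 0.081 0;-1 0 0 0.081 0;-1 0 0 0.081 0;-1 0 0 0.081 0;-1 0 0 0.081 0" --squeeze 40

```text
clock: 17.4
eef_pos: [549.1, 208.8, 239.0]
tcp_rot: [3.141, 0.002, -3.141]
contact_force: [-0.6, -2.7, 6.2]
opening: 0.156
```

```bash
python3 - <<'E'
from h import *
st(); f=snap("wrist","w13")
E
```

```text
t 17.4 p [549.08 208.75 239.03] rpy [ 3.14  0.   -3.14] F [-0.62 -2.67  6.24] op 0.156 q [ 0.36  0.5   1.84 -0.    0.8  -1.21]
```

View pics/w13.png

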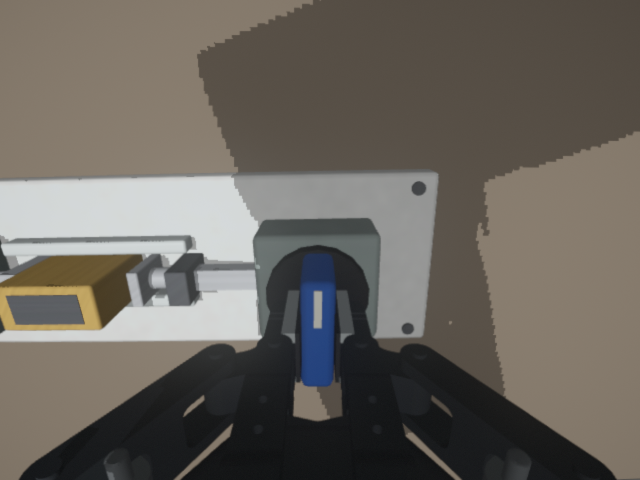

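apply_moves --motion "-1 0 0 0 0.02;-1 0 0 0 0.04;-1 0 0 0 0.06;-1 0 0 0 0.08;-1 0 0 0 0.1;-1 0 0 0 0.12;-1 0 0 0 0.14;-1 0 0 0 0.16;-1 0 0 0 0.18;-1 0 0 0 0.2;-1 0 0 0 0.22;-1 0 0 0 0.24;-1 0 0 0 0.26;-1 0 0 0 0.28;-1 0 0 0 0.3;-1 0 0 0 0.32;-1 0 0 0 0.34;-1 0 0 0 0.36;-1 0 0 0 0.38;-1 0 0 0 0.4"

```text
clock: 19.12
eef_pos: [548.8, 208.3, 239.0]
tcp_rot: [3.141, 0.001, 1.883]
contact_force: [-0.8, -5.0, 9.1]
opening: 0.156
```

```bash
python3 - <<'E'
from h import *
st(); f=snap("wrist","w14")
f=snap("scene","s3"); im=f["img"]
print(r.sense()["wrist_torque"])
a=cv2.resize(im[215:315,260:400],None,fx=5.5,fy=5.5,interpolation=cv2.INTER_CUBIC);cv2.imwrite("pics/s3c.png",a[:,:,::-1])
E
```

```text
t 19.12 p [548.85 208.29 238.99] rpy [3.14 0.   1.88] F [-0.85 -5.03  9.06] op 0.156 q [ 0.36  0.5   1.84 -0.    0.8   0.05]
[-1.15  0.14 -0.18]
```

View pics/w14.png

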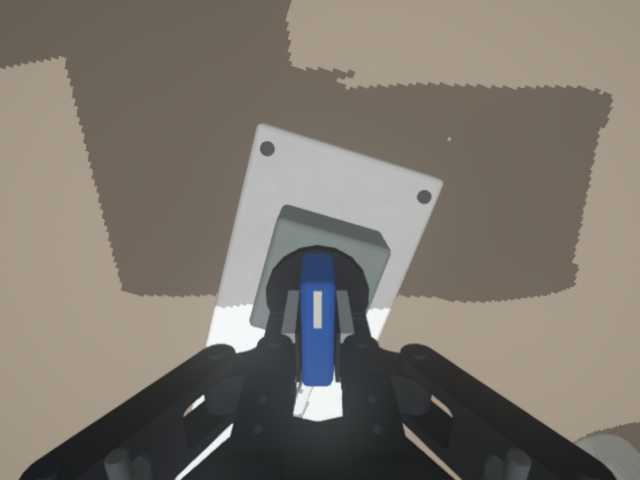

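View pics/s3c.png

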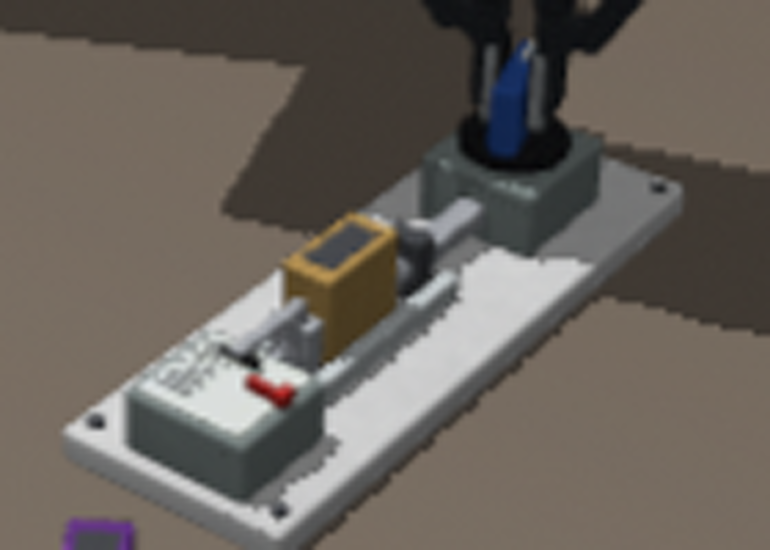

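apply_moves --motion "-1 0 0 0 0.015;-1 0 0 0 0.03;-1 0 0 0 0.045;-1 0 0 0 0.06;-1 0 0 0 0.075;-1 0 0 0 0.09;-1 0 0 0 0.105;-1 0 0 0 0.12;-1 0 0 0 0.135;-1 0 0 0 0.15;-1 0 0 0 0.165;-1 0 0 0 0.18;-1 0 0 0 0.195;-1 0 0 0 0.21;-1 0 0 0 0.225;-1 0 0 0 0.24;-1 0 0 0 0.255;-1 0 0 0 0.27;-1 0 0 0 0.285;-1 0 0 0 0.3"

```text
clock: 20.88
eef_pos: [548.4, 208.4, 239.0]
tcp_rot: [3.141, 0.001, 0.941]
contact_force: [-3.7, -4.4, 10.4]
opening: 0.155
```

```bash
python3 - <<'E'
from h import *
st(); f=snap("wrist","w15")
f=snap("scene","s4"); im=f["img"]
a=cv2.resize(im[245:300,270:345],None,fx=10,fy=10,interpolation=cv2.INTER_CUBIC);cv2.imwrite("pics/s4c.png",a[:,:,::-1])
E
```

```text
t 20.88 p [548.43 208.37 238.96] rpy [3.14 0.   0.94] F [-3.69 -4.38 10.4 ] op 0.155 q [ 0.36  0.5   1.84 -0.    0.8   0.99]
```

View pics/w15.png

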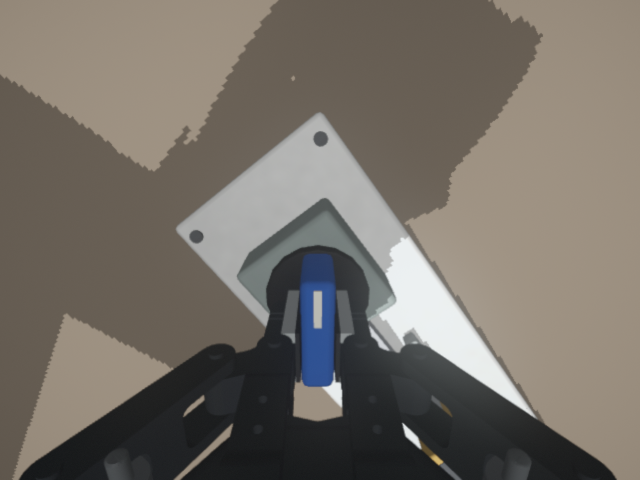

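View pics/s4c.png

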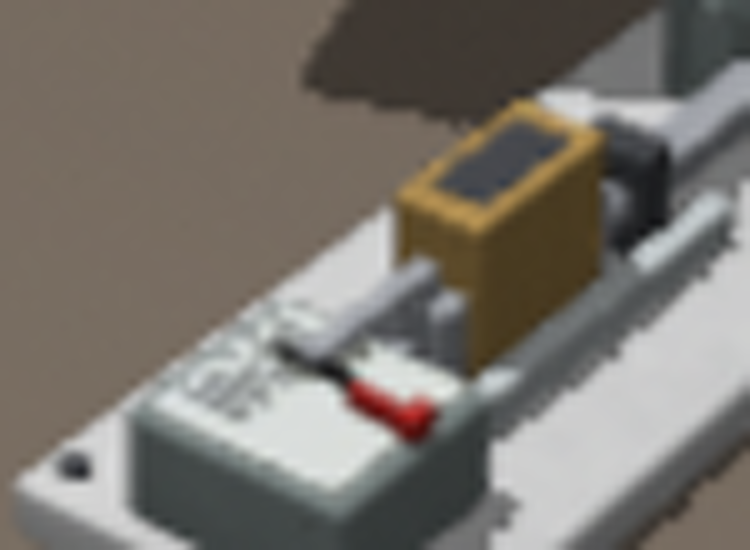

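apply_moves --motion "0 0 0 0 0;0 0 0 0 0;0 0 0 0 0;0 0 0 0 0;0 0 0 0 0;0 0 0 -0.015 0;0 0 0 -0.04 0;0 0 0 -0.065 0;0 -0.03 0.022 -0.065 -0.03;0 -0.06 0.044 -0.065 -0.065;0 -0.09 0.066 -0.065 -0.1;0 -0.12 0.089 -0.065 -0.135;0 -0.15 0.111 -0.065 -0.17;0 -0.18 0.133 -0.05 -0.206;0 -0.184 0.136 -0.03 -0.206;0 -0.184 0.136 -0.012 -0.206;0 -0.184 0.136 -0.012 -0.206;0 -0.184 0.136 -0.012 -0.206"

```text
clock: 22.48
eef_pos: [550.2, -20.1, 249.1]
tcp_rot: [-3.139, -0.0, 1.59]
contact_force: [0.3, 0.4, 0.5]
opening: 0.501
```

```bash
python3 - <<'E'
from h import *
st(); f=snap("wrist","w16")
import pickle; pickle.dump(f,open("w16.pkl","wb"))
for q in ["pointer_tip","mark_tip"]:
    print(q,[( [round(v,1) for v in d["point"]],round(d["conf"],2)) for d in spotter.place_of(q,"wrist")][:3])
E
```

```text
t 22.48 p [550.17 -20.07 249.1 ] rpy [-3.14 -0.    1.59] F [0.28 0.41 0.53] op 0.501 q [-0.04  0.44  1.91  0.    0.79 -0.06]
pointer_tip [([566.4, -8.6, 55.3], 0.72)]
mark_tip [([565.2, -11.4, 48.3], 0.98)]
```

View pics/w16.png

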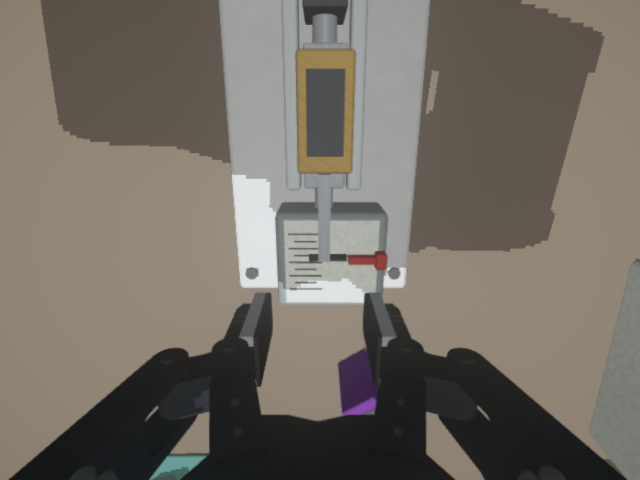

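```bash
cat > pm.py <<'E'
from h import *
def pm(f):
    im=f["img"].astype(float)
    r0,r1,c0,c1=240,280,300,395
    sub=im[r0:r1,c0:c1]
    red=np.clip(sub[...,0]-0.5*(sub[...,1]+sub[...,2])-15,0,None)
    g=sub.mean(2); 
    for cc in range(0,c1-c0,4):
        col=g[:,cc]; dk=np.clip(90-col,0,None)*(red[:,cc]<10)
        rr=red[:,cc]
        yy=np.arange(r0,r1)
        print(c0+cc, "dark %.2f w%.0f"%((dk*yy).sum()/max(dk.sum(),1e-6),dk.sum()),"red %.2f w%.0f"%((rr*yy).sum()/max(rr.sum(),1e-6),rr.sum()))
    cv2.imwrite("pics/pmc.png",cv2.resize(f["img"][225:295,280:400],None,fx=6.6,fy=6.6,interpolation=cv2.INTER_CUBIC)[:,:,::-1])
if __name__=="__main__":
    import pickle,sys; pm(pickle.load(open(sys.argv[1],"rb")))
E
python3 pm.py w16.pkl
```

```text
300 dark 0.00 w0 red 0.00 w0
304 dark 0.00 w0 red 0.00 w0
308 dark 0.00 w0 red 0.00 w0
312 dark 257.43 w158 red 0.00 w0
316 dark 256.92 w135 red 0.00 w0
320 dark 0.00 w0 red 0.00 w0
324 dark 0.00 w0 red 0.00 w0
328 dark 0.00 w0 red 0.00 w0
332 dark 256.82 w150 red 0.00 w0
336 dark 256.81 w155 red 0.00 w0
340 dark 256.83 w162 red 0.00 w0
344 dark 256.81 w165 red 0.00 w0
348 dark 0.00 w0 red 259.08 w166
352 dark 0.00 w0 red 260.07 w497
356 dark 0.00 w0 red 260.06 w501
360 dark 0.00 w0 red 260.06 w506
364 dark 0.00 w0 red 260.04 w506
368 dark 0.00 w0 red 260.05 w510
372 dark 0.00 w0 red 260.04 w513
376 dark 0.00 w0 red 260.98 w770
380 dark 0.00 w0 red 260.98 w1114
384 dark 251.00 w6 red 261.13 w1096
388 dark 0.00 w0 red 0.00 w0
392 dark 268.00 w1 red 0.00 w0
```

View pics/pmc.png

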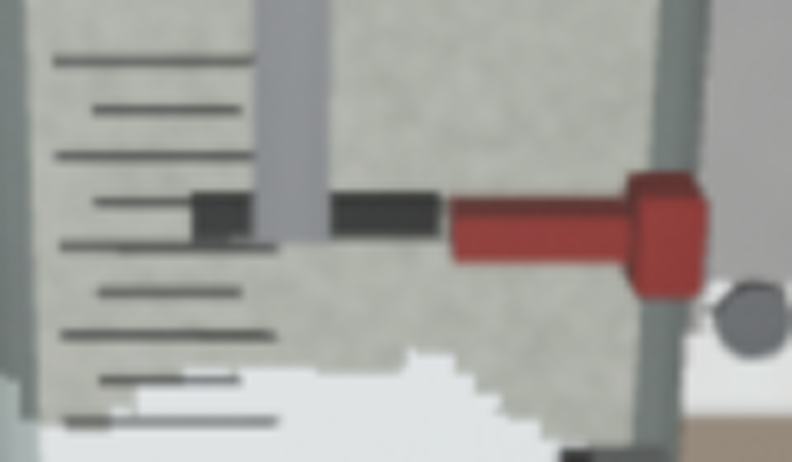

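apply_moves --motion "0 -0.036 0 0 0;0 -0.072 0 0 0;0 -0.072 0 0 0;0 -0.072 0 0 0;0 -0.072 0 0 0"

```text
clock: 23.05
eef_pos: [552.1, -91.7, 250.5]
tcp_rot: [3.14, -0.0, 1.59]
contact_force: [0.2, 0.4, -0.0]
opening: 0.501
```

```bash
python3 - <<'E'
from h import *
st(); f=snap("wrist","w17")
import pickle; pickle.dump(f,open("w17.pkl","wb"))
pp=proj(f,[[562,-8,52],[562,-9,52],[562,8,52]]); print(pp)
R=np.array(f["R"]); print("cam",-R.T@f["t"])
u,v=pp[0].astype(int)
print(u,v)
cv2.imwrite("pics/pmc2.png",cv2.resize(f["img"][v-35:v+35,u-60:u+60],None,fx=6.6,fy=6.6,interpolation=cv2.INTER_CUBIC)[:,:,::-1])
E
```

```text
t 23.05 p [552.13 -91.65 250.47] rpy [ 3.14 -0.    1.59] F [ 0.22  0.36 -0.05] op 0.501 q [-0.17  0.45  1.89  0.    0.8  -0.19]
[[338.4  121.99]
 [338.32 124.25]
 [339.7   84.68]]
cam [552.    -8.46 219.14]
338 121
```

View pics/pmc2.png

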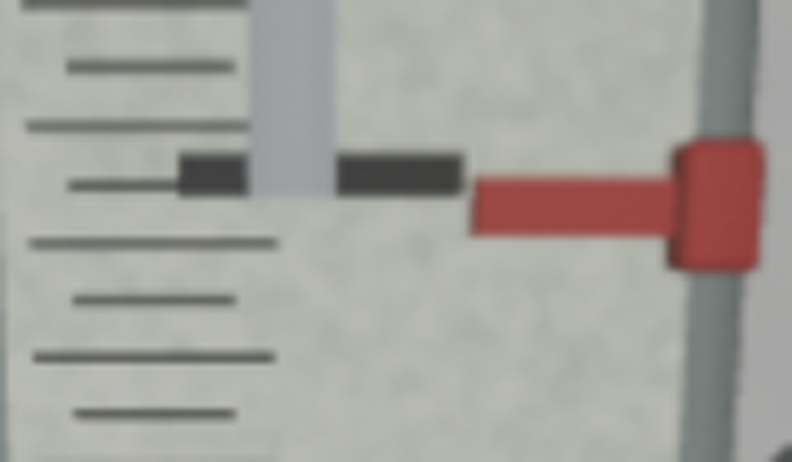

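apply_moves --motion "0 0 0 -0.03 0;0 0.02 0 -0.06 0.02;0 0.055 0 -0.06 0.05;0 0.09 0.001 -0.06 0.08;0 0.125 0.001 -0.06 0.11;0 0.16 0.001 -0.06 0.14;0 0.195 0.001 -0.06 0.17;0 0.23 0.002 -0.06 0.207;0 0.265 0.002 -0.06 0.207;0 0.3 0.002 -0.06 0.207;0 0.3 0.002 -0.06 0.207;0 0.3 0.002 -0.06 0.207;0 0.3 0.002 -0.06 0.207"

```text
clock: 24.18
eef_pos: [547.5, 208.7, 309.7]
tcp_rot: [-3.142, 0.001, 0.942]
contact_force: [0.4, -0.7, -0.5]
opening: 0.498
```

```bash
python3 - <<'E'
from h import *
st(); f=snap("wrist","w18"); step([548.6,208.5,238],0.941)
E
```

```text
t 24.18 p [547.48 208.66 309.66] rpy [-3.14  0.    0.94] F [ 0.43 -0.65 -0.54] op 0.498 q [ 0.36  0.4   1.8  -0.    0.94  0.99]
shift [0.   0.   0.07] twist -0.0001
```

View pics/w18.png

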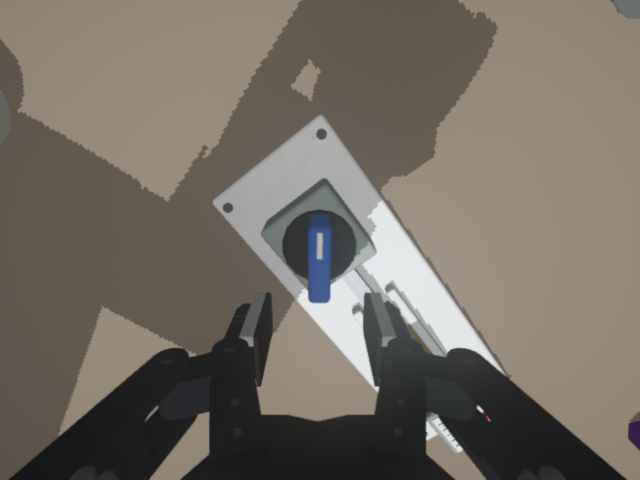

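apply_moves --motion "0 0.001 0.001 0.02 0;0 0.001 0.001 0.045 0;0 0.001 0.001 0.062 0;0 0.001 0.001 0.072 0;0 0.001 0.001 0.072 0;0 0.001 0.001 0.072 0;-1 0.001 0.001 0.072 0;-1 0.001 0.001 0.072 0;-1 0.001 0.001 0.072 0;-1 0.001 0.001 0.072 0;-1 0.001 0.001 0.072 0;-1 0.001 0.001 0.072 0;-1 0.001 0.001 0.072 0;-1 0.001 0.001 0.072 0"

```text
clock: 25.4
eef_pos: [549.3, 208.8, 239.1]
tcp_rot: [-3.141, -0.001, 0.939]
contact_force: [-5.5, 3.3, 7.1]
opening: 0.156
```

```bash
python3 - <<'E'
from h import *
st()
E
```

```text
t 25.4 p [549.3  208.84 239.12] rpy [-3.14 -0.    0.94] F [-5.49  3.3   7.11] op 0.156 q [0.36 0.5  1.84 0.   0.8  0.99]
```

Yaw at grip 0.939; turn to about 0.669 (−0.270 rad).

apply_moves --motion "-1 0 0 0 0.01;-1 0 0 0 0.02;-1 0 0 0 0.03;-1 0 0 0 0.04;-1 0 0 0 0.05;-1 0 0 0 0.06;-1 0 0 0 0.07;-1 0 0 0 0.078;-1 0 0 0 0.085;-1 0 0 0 0.085;-1 0 0 0 0.085"

```text
clock: 26.32
eef_pos: [549.4, 208.8, 239.1]
tcp_rot: [-3.141, -0.001, 0.673]
contact_force: [-4.2, 2.2, 7.1]
opening: 0.153
```

```bash
python3 - <<'E'
from h import *
st(); print(tool()[2]["tcp_rot"][2])
p,R,s=tool(); d=R.T@(np.array([552,-91.7,250.5])-p)/1000; print(d,-(1.59-s["tcp_rot"][2])/np.pi)
E
```

```text
t 26.32 p [549.35 208.77 239.13] rpy [-3.14 -0.    0.67] F [-4.19  2.16  7.14] op 0.153 q [0.36 0.5  1.84 0.   0.8  1.26]
0.6726493683228987
[-0.19  0.24 -0.01] -0.29200177515976666
```

apply_moves --motion "0 0 0 0 0;0 0 0 0 0;0 0 0 0 0;0 0 0 0 0;0 0 0 0 0;0 0 0 -0.02 0;0 0 0 -0.05 0;0 0 0 -0.07 0;0 -0.02 0.026 -0.07 -0.03;0 -0.04 0.052 -0.07 -0.065;0 -0.06 0.078 -0.07 -0.1;0 -0.085 0.11 -0.07 -0.14;0 -0.11 0.14 -0.07 -0.175;0 -0.135 0.17 -0.07 -0.21;0 -0.16 0.204 -0.06 -0.25;0 -0.185 0.237 -0.04 -0.292;0 -0.185 0.237 -0.013 -0.292;0 -0.185 0.237 -0.012 -0.292;0 -0.185 0.237 -0.012 -0.292;0 -0.185 0.237 -0.012 -0.292"

```text
clock: 27.98
eef_pos: [552.7, -92.0, 250.2]
tcp_rot: [-3.141, -0.0, 1.589]
contact_force: [0.4, -0.2, 0.3]
opening: 0.502
```

```bash
python3 - <<'E'
from h import *
st(); f=snap("wrist","w19")
import pickle; pickle.dump(f,open("w19.pkl","wb"))
R=np.array(f["R"]); print("cam",-R.T@f["t"])
u,v=proj(f,[[562,-10,52]])[0].astype(int)
print(u,v)
cv2.imwrite("pics/pmc3.png",cv2.resize(f["img"][v-35:v+35,u-60:u+60],None,fx=6.6,fy=6.6,interpolation=cv2.INTER_CUBIC)[:,:,::-1])
E
```

```text
t 27.98 p [552.72 -92.   250.15] rpy [-3.14 -0.    1.59] F [ 0.38 -0.23  0.32] op 0.502 q [-0.17  0.45  1.89  0.    0.8  -0.19]
cam [552.62  -8.83 218.85]
337 125
```

View pics/pmc3.png

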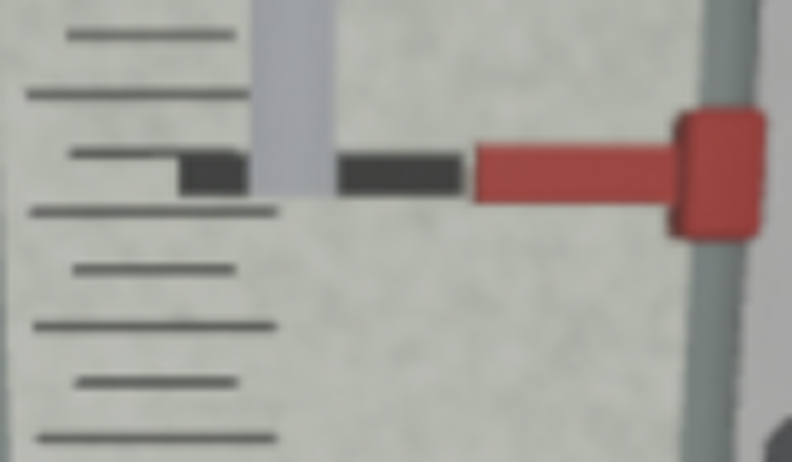

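View pics/w19.png

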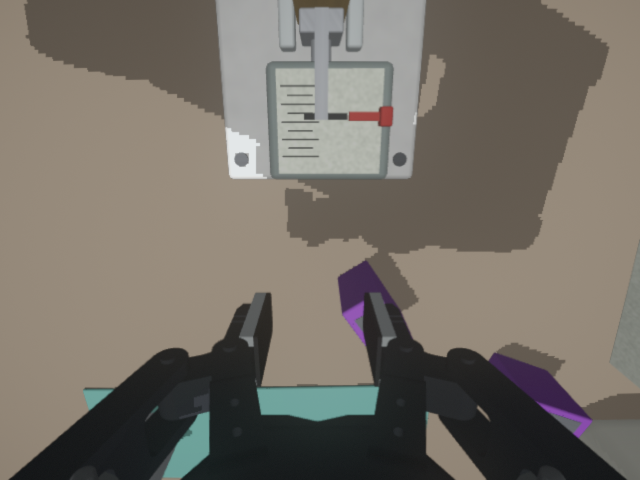

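apply_moves --motion "0 0 0 -0.03 0;0 0 0 -0.06 0;0 0 0 -0.1 0;0 0 0 -0.1 0;0 0 0 -0.1 0;0 0 0 -0.1 0;0 0 0 -0.1 0;0 0 0 -0.1 0"

```text
clock: 28.7
eef_pos: [552.1, -92.0, 348.7]
tcp_rot: [-3.14, -0.0, 1.59]
contact_force: [-0.1, -0.5, 0.1]
opening: 0.499
```

```bash
python3 - <<'E'
from h import *
st(); f=snap("wrist","w20")
u,v=proj(f,[[562,-10,52]])[0].astype(int)
cv2.imwrite("pics/pmc4.png",cv2.resize(f["img"][max(v-35,0):v+35,u-60:u+60],None,fx=6.6,fy=6.6,interpolation=cv2.INTER_CUBIC)[:,:,::-1])
f=snap("scene","s5"); im=f["img"]
cv2.imwrite("pics/s5c.png",cv2.resize(im[205:345,260:400],None,fx=4.2,fy=4.2,interpolation=cv2.INTER_CUBIC)[:,:,::-1])
E
```

```text
t 28.7 p [552.06 -91.95 348.69] rpy [-3.14 -0.    1.59] F [-0.09 -0.49  0.05] op 0.499 q [-0.17  0.31  1.83  0.    1.   -0.19]
```

View pics/pmc4.png

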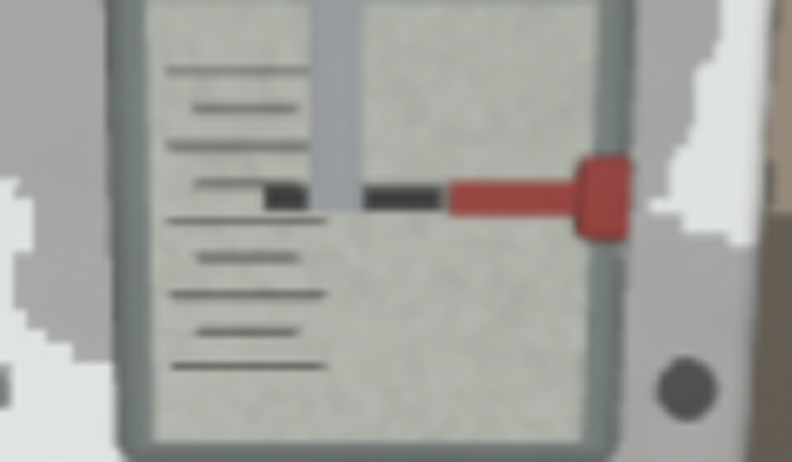

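View pics/s5.png

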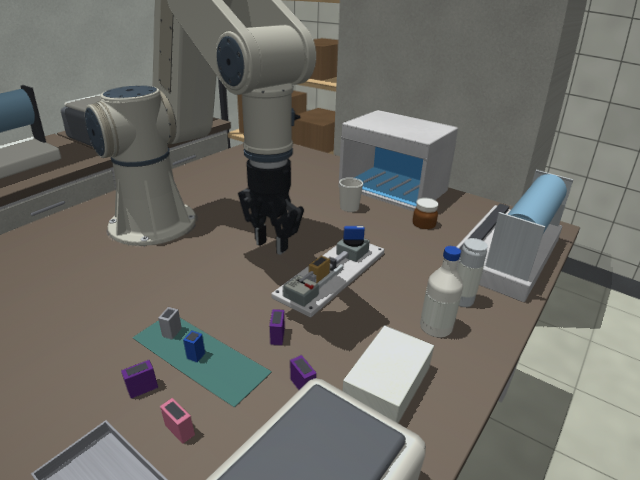

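View pics/s5c.png

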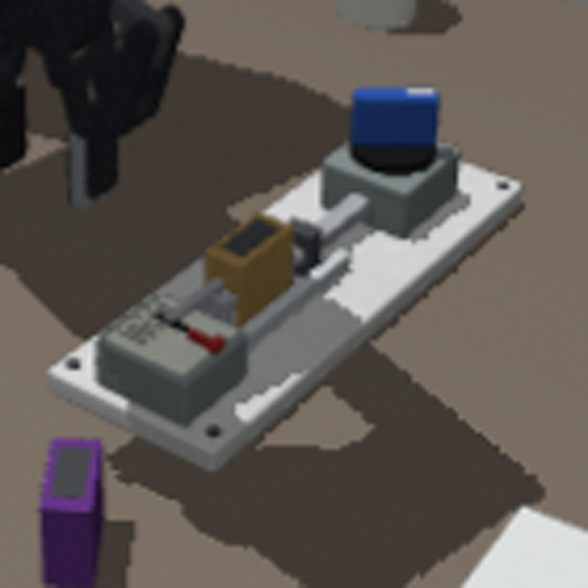

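```bash
python3 - <<'E'
from h import *
f=grab_frame("scene"); im=f["img"].copy()
c=np.array([552,65]);P=[]
for z in (28,66):
    for dx,dy in ((-12.2,-25),(12.2,-25),(12.2,25),(-12.2,25)): P.append([c[0]+dx-0.0185*dy,c[1]+dy,z])
q=proj(f,P); a=cv2.resize(im[245:300,270:345],None,fx=10,fy=10,interpolation=cv2.INTER_CUBIC)
q=(q-[270,245]+.5)*10
for k in (0,4): cv2.polylines(a,[q[k:k+4].astype(np.int32).reshape(-1,1,2)],True,(0,255,0) if k else (255,0,255),1)
cv2.imwrite("pics/s6c.png",a[:,:,::-1])
E
```

```text
(no output)
```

View pics/s6c.png

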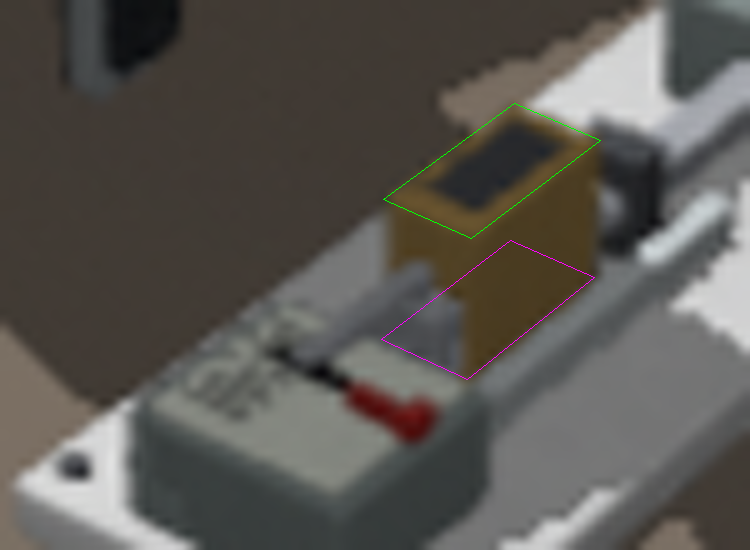

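The block's top lies where a fully seated block's top (z = 66 mm) projects, and the pointer is level with the mark. Handing in.

```bash
python3 - <<'E'
from rig import r
print(r.sign_off())
E
```

```text
the job is handed in; nothing more can be done
None
```

The job is done and handed in at about 29 s of the 72 s allowed; the sign-off gave no verdict. I stood the brass block in the channel and let go. I then turned the knob about 2.47 rad clockwise in two goes, releasing it in between to look at the pointer.

- **Pointer:** from directly above, the pointer and red mark were within about 0.1 mm of level. They still looked level 0.7 s later with the gripper clear, and at no check was the pointer past the mark.
- **Block:** I felt the floor at a net push of about 16 N on the way down. In the last scene picture, the outline of a fully seated block (top at 66 mm) fell on the block's top face, to within the roughly 2 mm camera calibration.
- **Forces:** the largest wrist force I read was about 14 N while seating the block. I only saw the force at the end of each move call, so brief peaks in between are not ruled out.
- **Bystanders:** by eye, the steel and blue blocks, cup, jar and look-alikes are where they started, and I never touched the red mark.

The camera estimates of the channel's position disagreed with the arm by 1–2 mm. I lined the held block up with the channel walls in the wrist picture instead, which took two small corrections before going in.

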